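Move the funnel on and stopper the two finished flasks

TASK

First lift the funnel out of the tall flask and hang it upright, fully home, in the mouth of the short jar, which is filled next. Then close the tall flask and the round flask, each with the stopper that fits its neck, pressed gently home until the wooden head sits flat on the rim. Do not topple the vessels or push them out of their places, and leave the third stopper and everything else on the table where they are.

Things in the scene. Friction and masses are not known exactly. Their poses are not given: they have to be found in the camera images.
- tall_flask: The tall flask, amber glass, 140 mm high: body 72 mm across up to 75 mm, shoulder narrowing to a straight neck 38 mm across outside from 98 mm up to the mouth, bore 28 mm. Holds the funnel at the start. Walls 5 mm; hollow, open at the top, about 0.5 kg, loose on the table. Origin: centre of its underside, z up.
- tall_flask_mouth (a point): centre of the tall flask's mouth, at the height of its rim (140 mm above its underside)
- round_flask: The round-bellied flask, amber glass, 98 mm high: belly up to 76 mm across at 25 mm, narrowing to a straight neck 30 mm across outside from 70 mm up to the mouth, bore 20 mm. Open at the start. Walls 5 mm; hollow, open at the top, about 0.5 kg, loose on the table. Origin: centre of its underside, z up.
- round_flask_mouth (a point): centre of the round flask's mouth, at the height of its rim (98 mm above its underside)
- jar: The short straight-sided jar, amber glass, 88 mm high: body 70 mm across up to 55 mm, shoulder to a short neck 34 mm across outside from 66 mm up to the mouth, bore 24 mm. Open and empty at the start; the funnel goes here. Walls 5 mm; hollow, open at the top, about 0.5 kg, loose on the table. Origin: centre of its underside, z up.
- jar_mouth (a point): centre of the jar's mouth, at the height of its rim (88 mm above its underside)
- funnel: Round aluminium funnel, 96 mm high, 60 to 130 g: stem 19 mm across (17 at its end), 50 mm long; a cone widening to 56 mm over 20 mm; a straight upright collar 56 mm across, 26 mm high (70 to 96 mm above the stem's end), wall 2.5 mm, to be gripped across from above. Starts stem down in the tall flask's neck, cone on the rim. Origin: centre of the stem's end, z up its axis.
- funnel_neck (a point): point on the funnel's axis 52.5 mm above the stem's end, where the cone is 24 mm across; when the funnel hangs fully home in the jar this point lies within 3 mm of the jar's mouth point
- stopper_large: T-shaped bottle stopper, the largest of three: dark turned-wood cylindrical head 40 mm across and 26 mm high on a cork shank 24 mm long, tapering from 26 mm across under the head to 21 mm at its foot; 50 mm in all, 20 to 65 g. Starts standing upright on the foot of the shank on the table. Origin: centre of the shank's foot, z up along its axis. Fits the tall flask.
- stopper_large_shoulder (a point): the centre of the head's underside (its flat shoulder), 24 mm above the foot, on the axis; when the stopper is home this point lies at the mouth point of the vessel
- stopper_medium: T-shaped bottle stopper, the middle one of three: dark turned-wood cylindrical head 34 mm across and 26 mm high on a cork shank 24 mm long, tapering from 22 mm across under the head to 17 mm at its foot; 50 mm in all, 20 to 65 g. Starts standing upright on the foot of the shank on the table. Origin: centre of the shank's foot, z up along its axis. Fits the jar only and is not needed now.
- stopper_medium_shoulder (a point): the centre of the head's underside (its flat shoulder), 24 mm above the foot, on the axis; when the stopper is home this point lies at the mouth point of the vessel
- stopper_small: T-shaped bottle stopper, the smallest of three: dark turned-wood cylindrical head 28 mm across and 26 mm high on a cork shank 24 mm long, tapering from 18 mm across under the head to 14 mm at its foot; 50 mm in all, 20 to 65 g. Starts standing upright on the foot of the shank on the table. Origin: centre of the shank's foot, z up along its axis. Fits the round flask.
- stopper_small_shoulder (a point): the centre of the head's underside (its flat shoulder), 24 mm above the foot, on the axis; when the stopper is home this point lies at the mouth point of the vessel
- tumbler_clear: Bystander, not to be touched: clear glass tumbler, 56 mm across, 70 mm high. Origin: centre of its underside.
- tumbler_amber: Bystander, not to be touched: amber glass tumbler, 62 mm across, 82 mm high. Origin: centre of its underside.
- optic_mould: Bystander, not to be touched: pale ribbed cup mould, 68 mm across, 54 mm high. Origin: centre of its underside.
Things that resemble listed ones, but are neither listed nor needed, are in the scene too. What is shaped like the stopper_large but blue or turquoise is not meant.

How it is judged:
On the way, in this order (a step that is already met when the one before it is completed fails the run):
1. the funnel hangs in the mouth of the jar (horizontal distance between funnel_neck and jar_mouth below 0.007 m and z of funnel_neck in the frame of jar_mouth between -0.008 and 0.006 m and angle between funnel's own z axis and vertical below 0.2 rad and linear speed of funnel below 0.02 m/s), for 0.2 s.
2. the largest stopper sits home in the tall flask (horizontal distance between stopper_large_shoulder and tall_flask_mouth below 0.005 m and z of stopper_large_shoulder in the frame of tall_flask_mouth between -0.004 and 0.004 m and angle between stopper_large's own z axis and vertical below 0.14 rad and linear speed of stopper_large below 0.02 m/s), for 0.2 s.
At the end, for the whole second after the job is handed in: Funnel at rest, home in the jar (7 mm sideways, -8 to +6 mm in height, lean < 0.2 rad); largest stopper home in the tall flask, smallest in the round one (5 mm sideways, 4 mm in height, lean < 0.14 rad), at rest; vessels upright within 40 mm, middle stopper within 30 mm of its start (all of step 1 and all of step 2 and horizontal distance between stopper_small_shoulder and round_flask_mouth below 0.005 m and z of stopper_small_shoulder in the frame of round_flask_mouth between -0.004 and 0.004 m and angle between stopper_small's own z axis and vertical below 0.14 rad and linear speed of each of stopper_small, tall_flask, round_flask, jar below 0.02 m/s and angle between each of tall_flask, round_flask, jar's own z axis and vertical below 0.1 rad and distance of each of tall_flask, round_flask, jar from where it was at the start of the episode below 0.04 m and distance of stopper_medium from where it was at the start of the episode below 0.03 m); the robot touches nothing.
It fails at once if a vessel is tipped by more than 0.35 rad (angle between any of tall_flask, round_flask, jar's own z axis and vertical above 0.35 rad).
It fails at once if a vessel is pushed more than 40 mm from its place (distance of any of tall_flask, round_flask, jar from where it was at the start of the episode above 0.04 m).
It fails at once if the third (middle) stopper is moved by more than 30 mm (distance of stopper_medium from where it was at the start of the episode above 0.03 m).
It fails at once if a stopper is forced into a neck with more than 40 N (contact force between stopper_large and tall_flask above 40 N or contact force between stopper_small and round_flask above 40 N).
It also fails if it takes over 72 s, if anything falls off the work surface, if the arm or the gripper's body presses on something with over 40 N, if the wrist force passes 120 N, or if a joint passes its speed limit or range.

ROBOT

A 6-joint arm with a two-finger parallel gripper is mounted at the origin on a cart in front of the work surface, level with it; the furniture and walls round the work are solid. World frame = base frame: x ahead of the robot, y to its left, z up, the work surface at z = 0. Lengths are in m, angles in rad, forces in N, time in s.
With the tool pointing down it reaches from about 0.25 to 0.725 m from the base axis. Payload 4 kg.
Tool frame: the origin (TCP) lies on the centre line of the jaws, within the pads' length; the fingertips stand 14 mm ahead of it and the grasp point (between the pads) lies 5 mm behind it; z points along the fingers, x is the direction in which the jaws open and shut, and the axes are right-handed (so a half turn about z gives the same grasp; the last joint's range is limited). The gripper opens to 85 mm and grips with 20 to 120 N. Pads are 22 mm wide; open, the fingers measure 114 mm over their backs; the gripper's body (76 mm by 85 mm) begins 54 mm behind the grasp point. The pads swing forward as they close: fully open they stand 13 mm farther back than shut.
Start: joints at [1.194, 0.241, 0.005, 1.335, 0, 1.571], TCP at [0.184, 0.465, 0.245] pointing down, gripper open.
Joint ranges: [-2.72, 2.72], [-1.05, 1.87], [-1.09, 1.28], [-1.99, 2.15], [-1.42, 1.44], [-3.14, 3.14]. Speed limits (rad/s): [2.79, 2.79, 3.14, 3.14, 3.14, 3.14].

INTERFACE

Orientations are given as a unit quaternion [x, y, z, w].
In Python, from workcell import get_obs, optics, ticket gives the robot as it stands.
- The arm moves only by the shell command python3 -m inch 'ROWS'. ROWS is JSON, a list that holds one entry, the list of rows, each a list of 5 numbers: the finger opening in cm, from 0 to 8.54, then the shift along the tool's x, y, z in cm, then the turn about the tool's z in degrees. In form: [[[fingers, dx, dy, dz, roll], ...]]. A call has exactly 5 rows; each row is the pose to reach, as a shift and turn from the pose measured when the call began, along the tool's axes at that moment; what a row does not reach only later rows make up. A row lasts 1/8 s, in which the tool goes at most 62.5 mm and 10.7 degrees, less where a joint would pass 70% of its speed; a pose out of reach is approached as far as the arm can. A call with a gripper value outside its range is refused whole. The fingers move at their own pace and stop on an object; the grip force is fixed at half the most. Time passes only in rows, so rows that repeat a pose let the fingers close, or fill a call up. It gives the time, the measured TCP pose, the force and the opening at its end, in the units of the state.
- get_obs(): the state, without advancing time (a new reading comes with each control period).
- optics.camera(name): name is "side" or "top"; returns (picture, depth): 420x560x3 uint8, red, green, blue; 420x560 float32, m along the optical axis (not along the pixel's ray), 0 where there is no reading.
- optics.camera_info(name): a dict with "vfov" (degrees; the focal length in pixels is half the picture's height over the tangent of half this angle, whatever the lens; pixels are square), "cx", "cy" (the principal point, pixels), "R" (3x3) and "t" (3): a world point X has camera coordinates R X + t. Camera axes: x right, y down, z forward; pixel columns grow to the right and rows downward; lengths in m; the calibration is good to about 2 mm. A picture is of the moment at which its call begins. camera_info takes no time and is no camera call.
- ticket.job_done(): hands the job in, once; it reports no verdict.
The state is a dict: "clock": time; "joint_pos": joint angles; "joint_vel": joint speeds; "tau": joint torques, N m; "eef_pos": TCP position; "tool_rot": TCP orientation; "ft_force": force on the tool from outside, world axes, zero at the start; "ft_torque": the same for the moment, N m; "grip_width": finger opening in m.
Only numpy, scipy, OpenCV 4.12 (cv2) and the standard library are available. Lean on these libraries where they do the work, as an engineer would, in place of code of your own. Each camera call takes 0.05 s, during which the arm holds its last target.

## Working session

There is one attempt and no reset: what is moved stays moved. The work goes in short steps, Python scripts to look and compute and a shell command to move; the robot and the scene stay as the last step left them, time stands still between calls to the robot, and variables do not carry over. Pictures are saved under pics/ and viewed, and the job is handed in when it is done.

```bash
ls; mkdir -p pics; python3 - <<'E'
from workcell import get_obs, optics, ticket
import cv2,numpy as np
print(get_obs())
for n in("side","top"):
    p,d=optics.camera(n); cv2.imwrite(f"pics/{n}0.png",p[:,:,::-1]); np.save(f"pics/{n}0_d.npy",d); np.save(f"pics/{n}0.npy",p)
    print(n,optics.camera_info(n), (d>0).mean())
E
```

```text
pics
{'clock': 0.0, 'joint_pos': array([1.19402883e+00, 2.41426726e-01, 3.70871232e-03, 1.33520854e+00,
       1.33483687e-05, 1.57079141e+00]), 'joint_vel': array([ 1.35801846e-03,  4.10365914e-04, -8.44287739e-04, -1.63928816e-03,
        2.55350019e-05,  1.29610792e-03]), 'tau': array([-1.37561612e-03, -3.72317255e+01,  2.52409029e+01,  1.69457216e-02,
       -1.53241735e-04, -3.91688149e-07]), 'eef_pos': array([0.18372889, 0.46436005, 0.24440015]), 'tool_rot': array([ 8.27015874e-01,  5.62177561e-01, -8.84620257e-04,  5.93258566e-04]), 'ft_force': array([ 0.11079417, -0.21834081, -0.03696401]), 'ft_torque': array([-0.02636108, -0.01260524, -0.03061696]), 'grip_width': 0.0852746633682533}
side {'vfov': 56.90325657484828, 'cx': 274.66053268739404, 'cy': 211.78671241496303, 'R': array([[ 0.90302306, -0.42914051,  0.01969225],
       [-0.16792827, -0.39481426, -0.90328389],
       [ 0.39541049,  0.8123793 , -0.42859121]]), 't': array([-0.38986497,  0.1542744 ,  0.79995246])} 0.9961352040816327
top {'vfov': 49.731497758067896, 'cx': 282.31141212405987, 'cy': 208.26155129257484, 'R': array([[ 0.01516324, -0.99972108, -0.01810619],
       [-0.98767491, -0.01215433, -0.15604661],
       [ 0.15578302,  0.0202492 , -0.98758373]]), 't': array([-0.01072152,  0.45865406,  1.21237185])} 0.9959396258503401
```

View pics/side0.png

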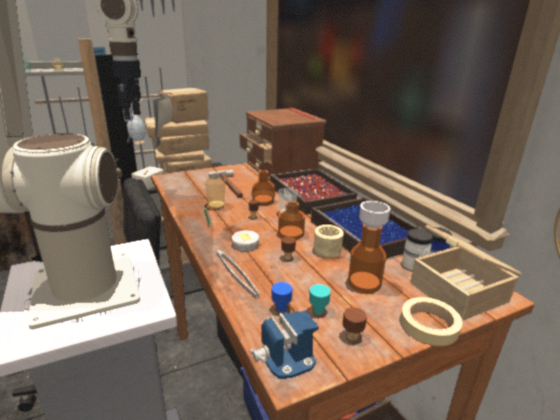

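View pics/top0.png

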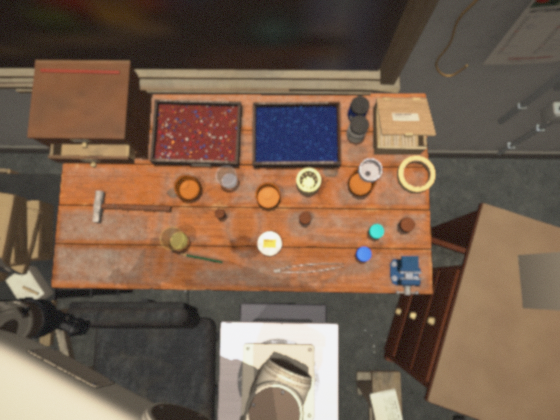

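```bash
python3 - <<'E'
import cv2,numpy as np
s=np.load("pics/side0.npy")[:,:,::-1];t=np.load("pics/top0.npy")[:,:,::-1]
cv2.imwrite("pics/sc.png",cv2.resize(s[160:360,190:450],None,fx=3,fy=3,interpolation=cv2.INTER_CUBIC))
cv2.imwrite("pics/tc.png",cv2.resize(t[150:280,155:440],None,fx=2.8,fy=2.8,interpolation=cv2.INTER_CUBIC))
E
```

```text
(no output)
```

View pics/sc.png

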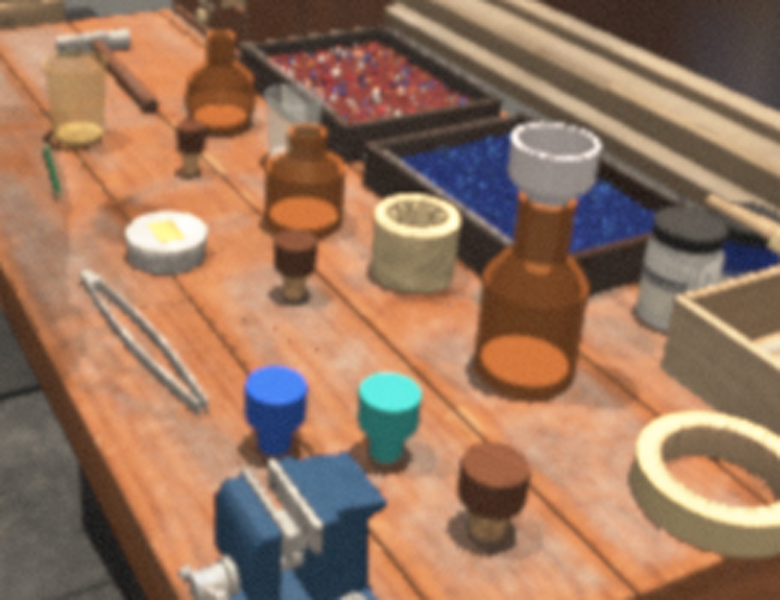

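View pics/tc.png

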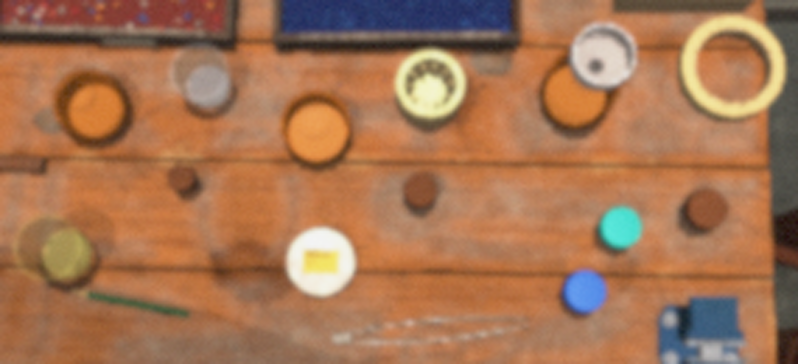

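```bash
cat > h.py <<'E'
import cv2,numpy as np
from workcell import get_obs, optics
def cam(n):
    i=optics.camera_info(n); f=210/np.tan(np.radians(i["vfov"]/2)); return f,i["cx"],i["cy"],np.array(i["R"]),np.array(i["t"])
def cloud(n,d):
    f,cx,cy,R,t=cam(n); v,u=np.mgrid[:420,:560]
    X=np.stack([(u-cx)/f*d,(v-cy)/f*d,d],-1); return (X-t)@R
def ray(n,u,v,z):
    f,cx,cy,R,t=cam(n); c=-R.T@t; r=R.T@np.array([(u-cx)/f,(v-cy)/f,1]); return c+r*(z-c[2])/r[2]
def proj(n,X):
    f,cx,cy,R,t=cam(n); c=R@np.array(X)+t; return c[:2]/c[2]*f+[cx,cy]
def shot(tag):
    for n in("side","top"):
        p,d=optics.camera(n); cv2.imwrite(f"pics/{n}{tag}.png",p[:,:,::-1]); np.save(f"pics/{n}{tag}_d.npy",d); np.save(f"pics/{n}{tag}.npy",p)
def rgb(n,tag): return np.load(f"pics/{n}{tag}.npy")
def dep(n,tag): return np.load(f"pics/{n}{tag}_d.npy")
def crop(n,tag,x0,y0,x1,y1,k,out):
    cv2.imwrite(out,cv2.resize(rgb(n,tag)[y0:y1,x0:x1,::-1],None,fx=k,fy=k,interpolation=cv2.INTER_CUBIC))
E
python3 - <<'E'
from h import *
np.set_printoptions(precision=3,suppress=True)
C={n:cloud(n,dep(n,"0")) for n in("side","top")}
for n,pts in(("top",[(250,230),(380,205),(330,260),(140,225)]),("side",[(270,260),(330,270),(400,320),(230,230)])):
    print(n,[C[n][v,u] for u,v in pts])
# heights near each object
for name,(u,v) in dict(round=(189,189),jar=(268,197),tall=(370,170),sS=(221,214),sM=(305,218),sL=(406,225),amb=(177,239)).items():
    g=ray("top",u,v,0.05)[:2]
    for n in C:
        P=C[n].reshape(-1,3); m=(np.hypot(*(P[:,:2]-g).T)<.06)&(P[:,2]>0.02); Q=P[m]
        print(name,n,g,len(Q),np.histogram(Q[:,2],bins=np.arange(.02,.26,.02))[0] )
E
```

```text
top [array([0.401, 0.086, 0.002]), array([ 0.478, -0.28 , -0.003]), array([ 0.321, -0.139, -0.004]), array([0.411, 0.399, 0.   ])]
side [array([ 0.391, -0.061, -0.   ]), array([ 0.497, -0.153,  0.   ]), array([ 0.525, -0.348,  0.002]), array([ 0.357,  0.122, -0.003])]
round side [0.507 0.253] 493 [150 169  98  76   0   0   0   0   0   0   0]
round top [0.507 0.253] 563 [ 76 264 142  77   4   0   0   0   0   0   0]
jar side [0.487 0.035] 678 [186 252 161  79   0   0   0   0   0   0   0]
jar top [0.487 0.035] 492 [ 29 267 129  67   0   0   0   0   0   0   0]
tall side [ 0.566 -0.244] 1963 [203 198 245 322 166 200 137 452  40   0   0]
tall top [ 0.566 -0.244] 584 [  1   1  45 129  32  54 210  91  21   0   0]
sS side [0.439 0.162] 100 [48 52  0  0  0  0  0  0  0  0  0]
sS top [0.439 0.162] 91 [ 9 82  0  0  0  0  0  0  0  0  0]
sM side [ 0.431 -0.067] 213 [ 85 128   0   0   0   0   0   0   0   0   0]
sM top [ 0.431 -0.067] 129 [  8 121   0   0   0   0   0   0   0   0   0]
sL side [ 0.415 -0.339] 535 [168 367   0   0   0   0   0   0   0   0   0]
sL top [ 0.415 -0.339] 194 [ 22 172   0   0   0   0   0   0   0   0   0]
amb side [0.369 0.279] 477 [107 115 229  26   0   0   0   0   0   0   0]
amb top [0.369 0.279] 301 [ 78  81 105  37   0   0   0   0   0   0   0]
```

```bash
cat >> h.py <<'E'
from scipy.optimize import least_squares
def fit(C,g,zr,R,n,rad=.04):
    P=C[n].reshape(-1,3); g=np.array(g)
    for _ in range(3):
        m=(np.hypot(*(P[:,:2]-g).T)<rad)&(P[:,2]>zr[0])&(P[:,2]<zr[1]); Q=P[m][:,:2]
        if len(Q)<6: return None
        r=least_squares(lambda c:np.hypot(*(Q-c).T)-R,g,loss="soft_l1",f_scale=.002); g=r.x
    return np.r_[g*1000,len(Q),np.sqrt(np.mean(r.fun**2))*1000]
def headtop(C,g,z,n,rad=.04):
    P=C[n].reshape(-1,3); m=(np.hypot(*(P[:,:2]-np.array(g)).T)<rad)&(abs(P[:,2]-z)<.006); Q=P[m]
    c,r=cv2.minEnclosingCircle((Q[:,:2]*1000).astype(np.float32)); return np.r_[c,r,Q[:,:2].mean(0)*1000,Q[:,2].mean()*1000,len(Q)]
E
python3 - <<'E'
from h import *
np.set_printoptions(precision=1,suppress=True)
C={n:cloud(n,dep(n,"0")) for n in("side","top")}
for n in C:
  print(n)
  print("round belly",fit(C,(.5,.245),(.018,.034),.0375,n,.05)," neck",fit(C,(.5,.245),(.073,.096),.015,n,.03))
  print("jar body",fit(C,(.487,.035),(.01,.05),.035,n,.05)," neck",fit(C,(.487,.035),(.068,.087),.017,n,.03))
  print("tall body",fit(C,(.535,-.233),(.01,.07),.036,n,.06)," neck",fit(C,(.535,-.233),(.1,.137),.019,n,.05)," collar",fit(C,(.535,-.233),(.16,.184),.028,n,.04))
  for s,g,R in(("S",(.439,.162),.014),("M",(.431,-.067),.017),("L",(.415,-.339),.02)):
    print(s,headtop(C,g,.05,n),"side",fit(C,g,(.028,.045),R,n))
E
```

```text
side
round belly [515.7 264.4 112.    1.7]  neck [502.3 242.   68.    5.5]
jar body [496.2  38.  369.    1.2]  neck [495.6  37.1 124.    2.5]
tall body [ 538.  -222.2  864.     1. ]  neck [ 538.  -222.3  311.     1. ]  collar [ 537.1 -223.1  534.     1.8]
S [441.9 166.5  14.8 441.2 163.   48.5  41. ] side [443.1 168.2  51.    1.4]
M [434.1 -67.8  18.2 431.6 -69.9  48.6 107. ] side [433.9 -65.7  94.    1.2]
L [ 419.1 -344.3   20.6  417.1 -346.3   48.8  324. ] side [ 419.6 -343.1  183.     0.7]
top
round belly [515.3 263.6  48.    0.8]  neck [514.2 262.7  59.    2.7]
jar body [495.   36.9  64.    8. ]  neck [494.4  36.3  66.    2.9]
tall body [ 536.6 -223.2  133.     0.6]  neck [ 524.4 -229.6   67.     5.6]  collar [ 535.6 -222.3  154.     1.8]
S [442.1 167.8  13.8 441.5 166.9  48.6  76. ] side [442.4 167.6  20.    3.8]
M [431.9 -66.5  16.7 432.  -65.9  48.3 115. ] side [432.4 -65.4  22.    5.9]
L [ 417.8 -343.    20.1  417.1 -343.2   48.4  158. ] side [ 418.1 -344.4   40.     4.8]
```

```bash
cat >> h.py <<'E'
from scipy.spatial.transform import Rotation as Ro
def go(x,y,z,yaw=0):
    "print the shift (tool axes, cm) and roll (deg) to bring TCP to x,y,z in mm, tool x at yaw deg, pointing down"
    o=get_obs(); R=Ro.from_quat(o["tool_rot"]).as_matrix(); d=np.array([x,y,z])/10-o["eef_pos"]*100
    cur=np.degrees(np.arctan2(R[1,0],R[0,0])); rl=(cur-yaw+180)%360-180
    print("t",round(o["clock"],2),"tcp",(o["eef_pos"]*1000).round(1),"yaw",round(cur,1),"tilt z",R[:,2].round(3),"F",o["ft_force"].round(1),"w",round(o["grip_width"]*1000,1),"q",o["joint_pos"].round(2))
    s=R.T@d; print("shift",s.round(2),"roll",round(rl,1),"dist",round(np.linalg.norm(d),1)); return s
E
python3 -c "
from h import *
go(536.5,-222.7,245,0)"
```

```text
t 0.1 tcp [183.8 464.4 244.5] yaw 68.4 tilt z [-0.001 -0.002 -1.   ] F [-0.1 -0.   0. ] w 85.0 q [1.19 0.24 0.   1.34 0.   1.57]
shift [-5.091e+01  5.808e+01  5.000e-02] roll 68.4 dist 77.2
```

```bash
python3 -m inch '[[[8.5,-3.9,4.4,-0.2,10],[8.5,-7.8,8.8,-0.4,20],[8.5,-11.7,13.2,-0.6,30],[8.5,-15.6,17.7,-0.8,40],[8.5,-19.5,22.2,-1,50]]]'; python3 -c "
from h import *
go(536.5,-222.7,245,0)"
```

```text
clock: 0.72
eef_pos: [0.3188, 0.1997, 0.2548]
tool_rot: [0.988, 0.157, -0.0, 0.001]
ft_force: [0.8, 0.6, 0.3]
grip_width: 0.0851
t 0.72 tcp [318.8 199.7 254.8] yaw 18.1 tilt z [-0.001 -0.002 -1.   ] F [0.8 0.6 0.3] w 85.1 q [ 0.56 -0.01 -0.26  1.32 -0.    1.82]
shift [ 7.56 46.91  1.04] roll 18.1 dist 47.5
```

```bash
python3 -m inch '[[[8.5,0.9,5.8,0,6],[8.5,1.8,11.6,0,12],[8.5,2.8,17.4,0,18.1],[8.5,3.7,23.2,0,18.1],[8.5,4.7,29,0,18.1]]]'; python3 -c "
from h import *
go(536.5,-222.7,245,0)"
```

```text
clock: 1.35
eef_pos: [0.454, -0.0632, 0.2549]
tool_rot: [1.0, -0.0, -0.0, 0.001]
ft_force: [0.8, 0.2, -0.5]
grip_width: 0.085
t 1.35 tcp [454.  -63.2 254.9] yaw -0.0 tilt z [-0.001 -0.001 -1.   ] F [ 0.8  0.2 -0.5] w 85.0 q [-0.14  0.15 -0.08  1.34 -0.    1.43]
shift [ 8.25 15.94  1.01] roll -0.0 dist 18.0
```

```bash
python3 -m inch '[[[8.5,2.7,5.3,0,0],[8.5,5.5,10.6,0.3,0],[8.5,8.25,15.95,1,0],[8.5,8.25,15.95,1,0],[8.5,8.25,15.95,1,0]]]'; python3 - <<'E'
from h import *
shot("1"); go(536.5,-222.7,163,0)
np.set_printoptions(precision=1,suppress=True)
C={n:cloud(n,dep(n,"1")) for n in("side","top")}
for n in C: print(fit(C,(.537,-.223),(.16,.181),.028,n,.04))
crop("side","1",280,80,480,300,2.7,"pics/s1.png")
crop("top","1",300,100,440,240,4,"pics/t1.png")
E
```

```text
clock: 1.98
eef_pos: [0.5358, -0.2226, 0.2441]
tool_rot: [1.0, -0.0, -0.002, 0.0]
ft_force: [0.2, 0.2, -0.6]
grip_width: 0.0852
t 2.08 tcp [ 536.  -221.7  245.4] yaw 0.1 tilt z [-0.001 -0.001 -1.   ] F [ 0.2 -0.1  0.1] w 85.1 q [-0.39  0.4   0.23  1.4  -0.    1.18]
shift [0.05 0.09 8.24] roll 0.1 dist 8.2
[ 537.1 -223.1  525.     1.8]
None
```

View pics/s1.png

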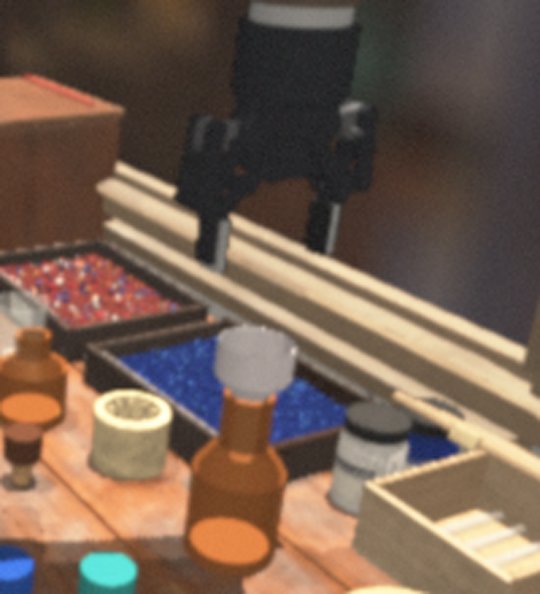

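View pics/t1.png

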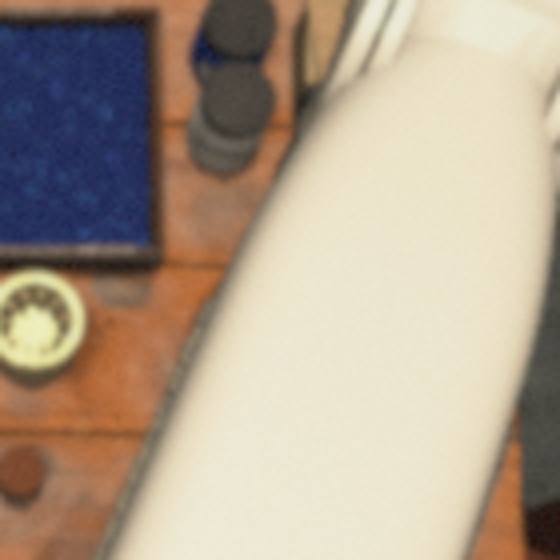

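The side crop shows the gripper open above the funnel, pads at crop (212,250) and (320,235), funnel still seated. In the top view the arm hides everything here.

```bash
python3 - <<'E'
from h import *
np.set_printoptions(precision=1,suppress=True)
C=cloud("side",dep("side","1")).reshape(-1,3)*1000
m=(abs(C[:,0]-537)<90)&(abs(C[:,1]+222)<60)&(C[:,2]>205)&(C[:,2]<300)
Q=C[m]
for lo in range(205,300,10):
    q=Q[(Q[:,2]>=lo)&(Q[:,2]<lo+10)]
    for s in(q[q[:,0]<537],q[q[:,0]>537]):
        if len(s)>3: print(lo,len(s),"x",np.percentile(s[:,0],[3,50,97]),"y",np.percentile(s[:,1],[3,50,97]))
E
```

```text
235 8 x [485.  486.3 490.4] y [-231.2 -222.1 -214.4]
235 10 x [576.9 577.6 578.7] y [-230.5 -221.9 -215.4]
245 51 x [478.5 485.5 492.3] y [-234.4 -228.9 -215.2]
245 55 x [576.1 577.8 586.9] y [-233.1 -226.2 -211.5]
255 67 x [478.1 481.8 491.3] y [-233.4 -228.8 -215.7]
255 66 x [576.2 578.  590.1] y [-233.8 -226.6 -211.5]
265 65 x [478.3 482.  491.5] y [-233.2 -228.7 -215.5]
265 62 x [576.4 578.2 589.9] y [-233.  -226.2 -212.2]
275 58 x [476.4 481.5 492.6] y [-233.6 -229.3 -215.2]
275 63 x [576.9 579.  589.5] y [-233.9 -226.4 -213.3]
285 105 x [460.7 480.1 495.2] y [-235.6 -232.3 -212.3]
285 95 x [573.3 581.3 605.6] y [-235.1 -232.3 -212.5]
295 92 x [460.8 471.2 498.9] y [-236.5 -231.4 -212.4]
295 66 x [567.8 595.4 607.5] y [-236.1 -232.3 -213.6]
```

```bash
python3 -m inch '[[[8.5,0.15,0.05,3,0],[8.5,0.15,0.05,6,0],[8.5,0.15,0.05,8.5,0],[8.5,0.15,0.05,8.5,0],[8.5,0.15,0.05,8.5,0]]]'; python3 - <<'E'
from h import *
go(537.5,-222.5,160,0)
E
```

```text
clock: 2.7
eef_pos: [0.5381, -0.2217, 0.1621]
tool_rot: [1.0, 0.001, 0.001, 0.001]
ft_force: [0.2, 0.5, -0.4]
grip_width: 0.0851
t 2.7 tcp [ 538.1 -221.7  162.1] yaw 0.1 tilt z [ 0.001 -0.002 -1.   ] F [ 0.2  0.5 -0.4] w 85.1 q [-0.39  0.45  0.08  1.2  -0.    1.18]
shift [-0.06  0.08  0.21] roll 0.1 dist 0.2
```

```bash
python3 -m inch '[[[6.5,0,0.05,0.1,0],[5.5,0,0.05,0.1,0],[4.5,0,0.05,0.1,0],[4,0,0.05,0.1,0],[4,0,0.05,0.1,0]]]'; python3 - <<'E'
from h import *
go(537.5,-222.5,160,0)
E
```

```text
clock: 3.32
eef_pos: [0.539, -0.2226, 0.1634]
tool_rot: [1.0, 0.001, 0.002, 0.002]
ft_force: [-1.2, 0.8, 5.2]
grip_width: 0.0577
t 3.33 tcp [ 539.  -222.6  163.4] yaw 0.1 tilt z [ 0.005 -0.003 -1.   ] F [-1.2  0.8  5.2] w 57.7 q [-0.39  0.44  0.08  1.2  -0.    1.18]
shift [-0.15 -0.01  0.34] roll 0.1 dist 0.4
```

```bash
python3 -m inch '[[[4,0,0,0,0],[4,0,0,0,0],[4,0,0,-0.3,0],[4,0,0,-0.6,0],[4,0,0,-0.9,0]]]'; python3 - <<'E'
from h import *
shot("2"); go(537.5,-222.5,240,0)
np.set_printoptions(precision=1,suppress=True)
C={"side":cloud("side",dep("side","2"))}
print(fit(C,(.537,-.223),(.16,.185),.028,"side",.04),fit(C,(.537,-.223),(.1,.13),.019,"side",.04))
crop("side","2",280,80,480,300,2.7,"pics/s2.png")
E
```

```text
clock: 3.95
eef_pos: [0.539, -0.2226, 0.1725]
tool_rot: [1.0, 0.001, 0.002, 0.002]
ft_force: [0.1, 0.5, -0.3]
grip_width: 0.0578
t 4.05 tcp [ 539.2 -222.7  172.9] yaw 0.1 tilt z [ 0.005 -0.004 -1.   ] F [ 0.   0.3 -1.1] w 57.4 q [-0.39  0.44  0.1   1.22 -0.    1.18]
shift [-0.14  0.01 -6.71] roll 0.1 dist 6.7
[ 535.2 -222.   510.     4.1] [ 537.9 -222.2  251.     1. ]
```

View pics/s2.png

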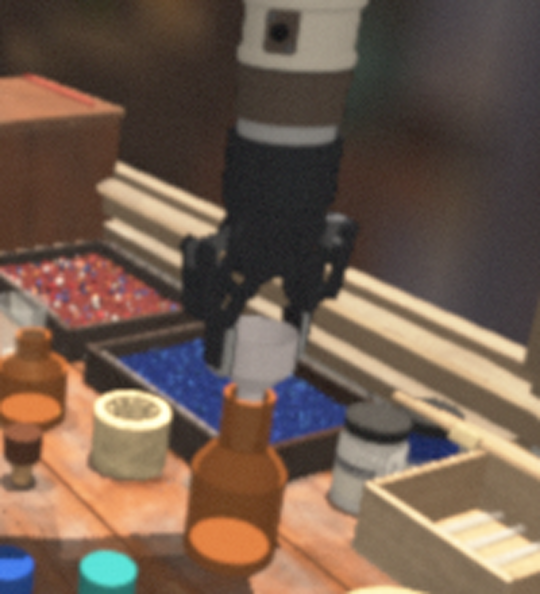

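The funnel is held by its collar (crop 262,350) and its stem is coming out of the neck; the flask has not moved. I'll lift it straight up.

```bash
python3 -m inch '[[[4,-0.1,0,-2,0],[4,-0.1,0,-4,0],[4,-0.1,0,-6,0],[4,-0.1,0,-8,0],[4,-0.1,0,-8,0]]]'; python3 - <<'E'
from h import *
shot("3"); go(495.5,37,245,0)
crop("side","3",280,60,480,280,2.7,"pics/s3.png")
np.set_printoptions(precision=1,suppress=True)
C=cloud("side",dep("side","3"))
o=get_obs()["eef_pos"]*1000; z=o[2]-172.9
for a,b,r,q in((.174,.182,.028,.04),(.182,.19,.028,.04),(.11,.118,.0093,.02),(.118,.128,.0094,.02)):
    print(a,fit({"side":C},(o[0]/1e3,o[1]/1e3),(a+z/1e3,b+z/1e3),r,"side",q))
P=C.reshape(-1,3)*1000;m=(abs(P[:,0]-538)<40)&(abs(P[:,1]+222)<22)&(P[:,2]>142)&(P[:,2]<250);Q=P[m]
for lo in range(145,250,8):
    q=Q[(Q[:,2]>=lo)&(Q[:,2]<lo+8)]
    if len(q)>3: print(lo,len(q),np.percentile(q[:,0],[3,50,97]),np.percentile(q[:,1],[3,50,97]))
E
```

```text
clock: 4.68
eef_pos: [0.5388, -0.2228, 0.2546]
tool_rot: [1.0, 0.001, 0.004, 0.003]
ft_force: [0.7, -0.8, -0.1]
grip_width: 0.0573
t 4.78 tcp [ 537.6 -222.3  252.2] yaw 0.1 tilt z [ 0.005 -0.003 -1.   ] F [-0.   1.  -0.6] w 57.2 q [-0.39  0.4   0.24  1.41 -0.    1.18]
shift [ -4.16 -25.95   0.62] roll 0.1 dist 26.3
0.174 [ 534.7 -222.3  196.     4.5]
0.182 [ 534.7 -222.4  244.     4.1]
0.11 [ 537.9 -222.5   39.     0.9]
0.118 [ 537.7 -223.3   43.     1.1]
177 35 [528.3 532.2 542.4] [-232.9 -229.5 -222.2]
185 38 [528.  532.3 542. ] [-233.  -229.4 -221.2]
193 37 [528.1 531.4 543.6] [-233.4 -228.7 -218.8]
201 40 [527.7 532.1 541.6] [-233.3 -230.5 -220. ]
209 40 [528.1 531.3 542.9] [-232.6 -229.4 -218.3]
217 38 [527.9 531.8 543.2] [-233.  -229.7 -220.6]
225 34 [524.8 529.7 539.2] [-237.4 -231.3 -220.2]
233 44 [516.  523.8 541.7] [-243.6 -236.9 -222.2]
241 58 [501.9 513.6 571.9] [-243.6 -233.  -216.1]
249 6 [509.2 516.1 560.6] [-241.4 -234.4 -231.6]
```

View pics/s3.png

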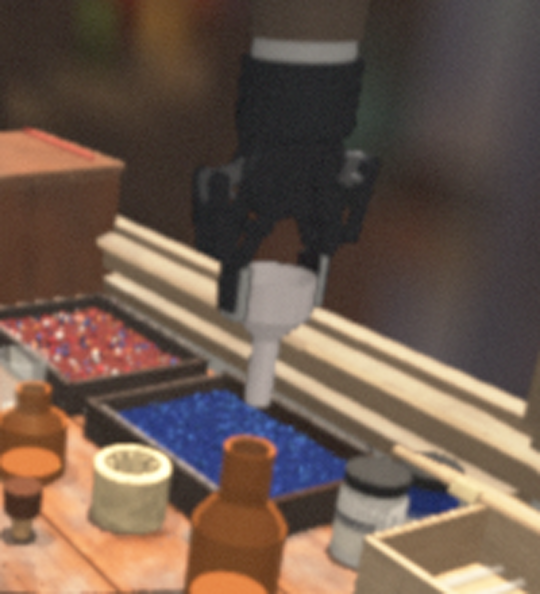

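The funnel hangs straight, its stem end at crop (258,402), about z 175 mm, clear of the flask mouth. Next it goes across to the jar at this height.

```bash
python3 -m inch '[[[4,-0.8,-4,0,0],[4,-1.6,-9,0,0],[4,-2.4,-14,0,0],[4,-3.2,-19,0,0],[4,-3.7,-23,0,0]]]'; python3 - <<'E'
from h import *
go(495.7,37.7,200,0)
E
```

```text
clock: 5.4
eef_pos: [0.4988, 0.0094, 0.2499]
tool_rot: [1.0, 0.001, 0.001, 0.002]
ft_force: [0.1, -0.2, -0.5]
grip_width: 0.0578
t 5.4 tcp [498.8   9.4 249.9] yaw 0.2 tilt z [ 0.002 -0.003 -1.   ] F [ 0.1 -0.2 -0.5] w 57.8 q [ 0.02  0.23  0.01  1.34 -0.    1.59]
shift [-0.32 -2.85  4.98] roll 0.2 dist 5.8
```

```bash
python3 -m inch '[[[4,-0.15,-1.5,1,0],[4,-0.3,-2.85,3,0],[4,-0.3,-2.85,5,0],[4,-0.3,-2.85,5,0],[4,-0.3,-2.85,5,0]]]'; python3 - <<'E'
from h import *
shot("4"); s=go(495.7,37.7,113,0)
crop("side","4",230,120,360,260,4.2,"pics/s4.png")
np.set_printoptions(precision=1,suppress=True)
C={n:cloud(n,dep(n,"4")) for n in("side","top")}
o=get_obs()["eef_pos"]; z=o[2]
for n in C: print(n,"jar neck",fit(C,(.4957,.037),(.068,.087),.017,n,.03),"body",fit(C,(.4957,.037),(.01,.05),.035,n,.05))
for a,b,r,q in((-.075,-.055,.0091,.02),(-.055,-.03,.0094,.02)):
    print(a,fit(C,o[:2],(a+z,b+z),r,"side",q))
E
```

```text
clock: 6.02
eef_pos: [0.4959, 0.0372, 0.1998]
tool_rot: [1.0, 0.001, 0.001, 0.002]
ft_force: [0.6, 0.6, -1.3]
grip_width: 0.0577
t 6.12 tcp [496.4  37.3 200.5] yaw 0.1 tilt z [ 0.004 -0.003 -1.   ] F [ 0.6 -0.2 -1.2] w 57.5 q [ 0.08  0.26 -0.09  1.22 -0.    1.65]
shift [-0.11 -0.07  8.75] roll 0.1 dist 8.7
side jar neck [495.3  37.  127.    2.3] body [496.2  38.  367.    1.3]
top jar neck None body None
-0.075 [494.1  37.3  52.    1.3]
-0.055 [494.3  37.   74.    1.3]
```

View pics/s4.png

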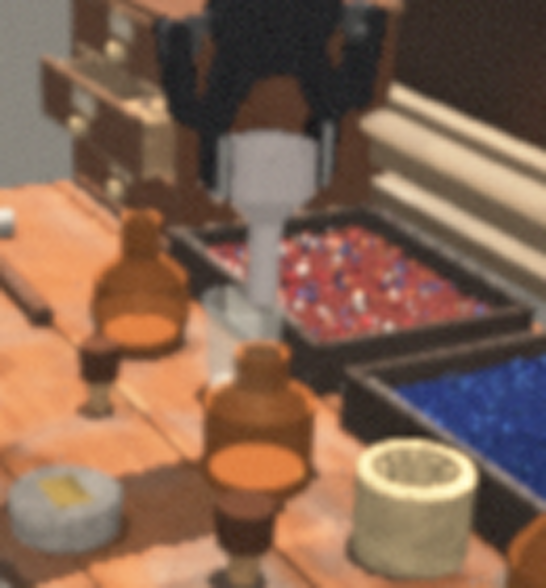

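Stem end is at crop (262,300), roughly above the jar neck at (264,350); the depth fit puts it about 1.4 mm short in x. I'll correct that and lower.

```bash
python3 -m inch '[[[4,0.1,-0.03,1.5,0],[4,0.12,-0.03,3,0],[4,0.12,-0.03,4.5,0],[4,0.12,-0.03,6,0],[4,0.12,-0.03,6,0]]]'; python3 - <<'E'
from h import *
go(495.7,37.7,113,0)
E
```

```text
clock: 6.75
eef_pos: [0.4965, 0.0373, 0.1387]
tool_rot: [1.0, 0.001, 0.0, 0.002]
ft_force: [-0.0, 0.0, -0.1]
grip_width: 0.0573
t 6.75 tcp [496.5  37.3 138.7] yaw 0.1 tilt z [ 0.    -0.004 -1.   ] F [-0.   0.  -0.1] w 57.3 q [ 0.08  0.31 -0.19  1.07 -0.    1.65]
shift [-0.08 -0.05  2.57] roll 0.1 dist 2.6
```

```bash
python3 -m inch '[[[4,0,0,0.7,0],[4,0,0,1.3,0],[4,0,0,1.9,0],[4,0,0,2.2,0],[4,0,0,2.4,0]]]'; python3 - <<'E'
from h import *
shot("5"); go(495.7,37.7,113,0)
crop("side","5",230,120,360,260,4.2,"pics/s5.png")
E
```

```text
clock: 7.38
eef_pos: [0.4965, 0.0372, 0.1145]
tool_rot: [1.0, 0.001, -0.0, 0.002]
ft_force: [-0.2, 0.5, -0.4]
grip_width: 0.0578
t 7.47 tcp [496.5  37.2 114.5] yaw 0.1 tilt z [-0.    -0.004 -1.   ] F [-0.6 -0.3 -0.6] w 58.0 q [ 0.08  0.34 -0.23  1.01 -0.    1.65]
shift [-0.08 -0.05  0.15] roll 0.1 dist 0.2
```

View pics/s5.png

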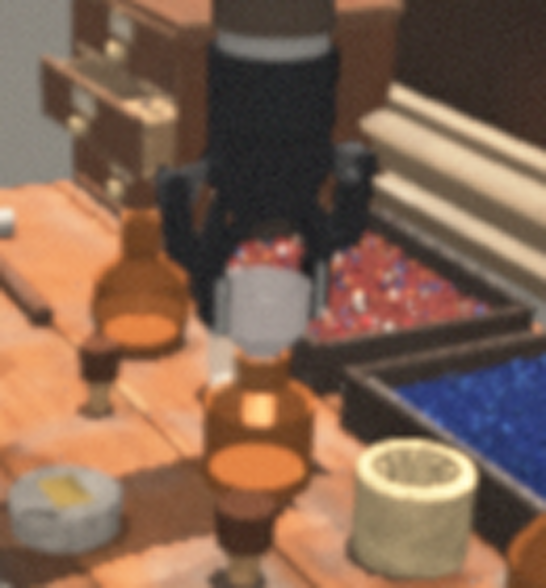

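The stem shows through the jar body at crop (262,405), so it is in the neck. Cone is just above the rim (262,350).

```bash
python3 -m inch '[[[4,0,0,0.1,0],[4,0,0,0.15,0],[4,0,0,0.2,0],[4,0,0,0.25,0],[4,0,0,0.25,0]]]'
```

```text
clock: 8.1
eef_pos: [0.497, 0.0374, 0.1131]
tool_rot: [1.0, 0.001, 0.001, 0.002]
ft_force: [-0.4, 0.5, 6.8]
grip_width: 0.0576
```

```bash
python3 -m inch '[[[5.9,0,0,-0.05,0],[6.5,0,0,-0.05,0],[7.5,0,0,-0.05,0],[8.2,0,0,-0.05,0],[8.2,0,0,-0.05,0]]]'; python3 -m inch '[[[8.2,0,0,-1,0],[8.2,0,0,-3,0],[8.2,0,0,-6,0],[8.2,0,0,-10,0],[8.2,0,0,-14,0]]]';python3 - <<'E'
from h import *
shot("6"); go(418.5,-343.5,200,0)
crop("side","6",230,120,360,260,4.2,"pics/s6.png")
np.set_printoptions(precision=1,suppress=True)
C={n:cloud(n,dep(n,"6")) for n in("side","top")}
print(fit(C,(.4957,.037),(.106,.13),.028,"side",.04),fit(C,(.4957,.037),(.01,.05),.035,"side",.05))
P=C["side"].reshape(-1,3)*1000;m=(np.hypot(P[:,0]-496,P[:,1]-37)<34)&(P[:,2]>95)&(P[:,2]<170);print(np.percentile(P[m][:,2],[90,97,99]))
E
```

```text
clock: 8.72
eef_pos: [0.497, 0.0374, 0.1135]
tool_rot: [1.0, 0.001, 0.001, 0.002]
ft_force: [1.0, 0.3, -0.1]
grip_width: 0.0818
clock: 9.35
eef_pos: [0.4966, 0.0378, 0.2554]
tool_rot: [1.0, 0.001, 0.001, 0.002]
ft_force: [0.2, -0.1, -0.2]
grip_width: 0.0819
t 9.45 tcp [499.5  38.  259.2] yaw 0.1 tilt z [ 0.012 -0.002 -1.   ] F [0.4 0.3 0.3] w 81.8 q [ 0.08  0.23  0.02  1.36 -0.    1.65]
shift [-8.25 38.12  5.92] roll 0.1 dist 39.5
[495.4  37.1 310.    1.8] [496.   37.9 368.    1.3]
[129.4 131.  131.5]
```

View pics/s6.png

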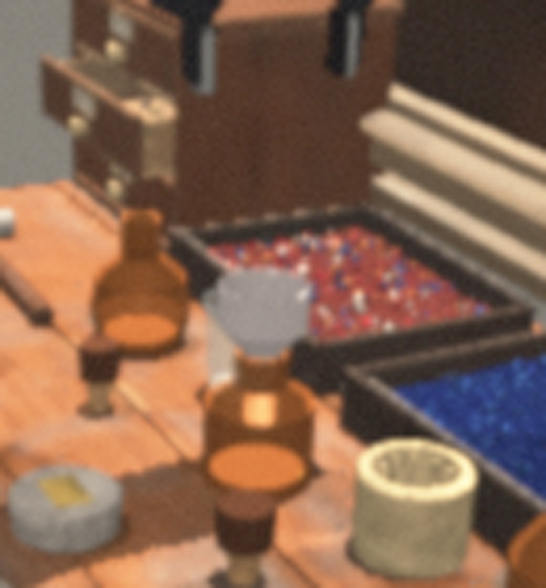

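The funnel stands upright on the jar at crop (265,300), its collar top at 131 mm where 131.3 is home, and the jar has not moved. Now to the stopper, with a crop to confirm which one.

```bash
python3 -m inch '[[[7,-1.2,5.5,0.5,0],[6,-2.4,11,1,0],[6,-3.6,16.5,1.5,0],[6,-4.8,22,2,0],[6,-6,27.5,2,0]]]'; python3 - <<'E'
from h import *
go(418.5,-343.5,140,0)
t=rgb("top","0")[205:275,345:430,::-1]; s=rgb("side","0")[270:350,260:400,::-1]
cv2.imwrite("pics/Lc.png",np.vstack([cv2.resize(s,(560,320),interpolation=2),cv2.resize(t,(560,270),interpolation=2)]))
E
```

```text
clock: 10.07
eef_pos: [0.4394, -0.2386, 0.2389]
tool_rot: [1.0, 0.001, 0.006, 0.001]
ft_force: [0.5, -0.6, 0.6]
grip_width: 0.0603
t 10.07 tcp [ 439.4 -238.6  238.9] yaw 0.1 tilt z [ 0.011 -0.002 -1.   ] F [ 0.5 -0.6  0.6] w 60.3 q [-0.5   0.24 -0.02  1.31  0.    1.07]
shift [-2.23 10.47  9.88] roll 0.1 dist 14.6
```

View pics/Lc.png

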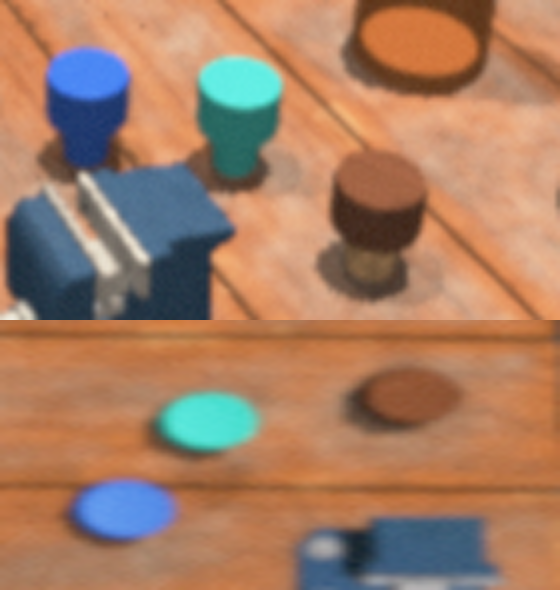

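Dark-wood head on a cork shank at side (354,322), top (406,225), measured at 40 mm across: this is stopper_large. The same shapes at side (282,297), blue, and (319,297), turquoise, are the excluded ones.

```bash
python3 -m inch '[[[6,-0.7,3.5,2,0],[6,-1.5,7,5,0],[6,-2.2,10.4,8,0],[6,-2.2,10.45,9.9,0],[6,-2.2,10.45,9.9,0]]]'; python3 - <<'E'
from h import *
go(418.5,-343.5,36,0)
shot("7"); go(418.5,-343.5,36,0)
crop("side","7",290,160,430,360,3,"pics/s7.png")
np.set_printoptions(precision=1,suppress=True)
C={n:cloud(n,dep(n,"7")) for n in("side","top")}
print(fit(C,(.4185,-.3435),(.028,.045),.02,"side"))
C=C["side"].reshape(-1,3)*1000; z=get_obs()["eef_pos"][2]*1000
m=(abs(C[:,0]-419)<80)&(abs(C[:,1]+343)<60)&(C[:,2]>z-15)&(C[:,2]<z+20)
Q=C[m]
for s in(Q[Q[:,0]<419],Q[Q[:,0]>419]):
    if len(s)>3: print(len(s),"x",np.percentile(s[:,0],[3,50,97]),"y",np.percentile(s[:,1],[3,50,97]),s[:,2].min())
E
```

```text
clock: 10.7
eef_pos: [0.4172, -0.3427, 0.1379]
tool_rot: [1.0, 0.001, 0.004, -0.001]
ft_force: [0.0, 0.7, -0.1]
grip_width: 0.0603
t 10.7 tcp [ 417.2 -342.7  137.9] yaw 0.1 tilt z [ 0.008  0.001 -1.   ] F [ 0.   0.7 -0.1] w 60.3 q [-0.69  0.38 -0.08  1.1   0.01  0.88]
shift [ 0.05  0.09 10.19] roll 0.1 dist 10.2
t 10.8 tcp [ 418.9 -343.2  140.3] yaw 0.2 tilt z [ 0.011 -0.002 -1.   ] F [0.2 0.  0.5] w 59.9 q [-0.69  0.38 -0.08  1.1   0.01  0.88]
shift [-1.600e-01  1.000e-02  1.042e+01] roll 0.2 dist 10.4
[ 419.7 -343.3  181.     0.8]
205 x [372.4 377.5 385.9] y [-353.7 -349.2 -337.1] 126.8718263707414
218 x [445.3 446.9 458.8] y [-353.6 -347.6 -332.5] 128.62754617615175
```

View pics/s7.png

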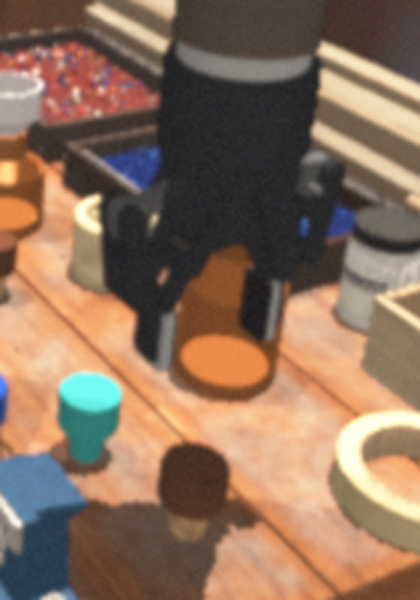

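```bash
python3 -m inch '[[[6,0.2,0,3,0],[6,0.25,0,6,0],[6,0.25,0,8,0],[6,0.17,0,10,0],[6,0.17,0,10,0]]]'; python3 - <<'E'
from h import *
go(421.5,-343.3,40,0)
E
```

```text
clock: 11.42
eef_pos: [0.4217, -0.3426, 0.0403]
tool_rot: [1.0, 0.002, 0.005, 0.001]
ft_force: [-0.3, -0.7, -0.3]
grip_width: 0.0597
t 11.43 tcp [ 421.7 -342.6   40.3] yaw 0.2 tilt z [ 0.01  -0.001 -1.   ] F [-0.3 -0.7 -0.3] w 59.7 q [-0.69  0.49 -0.2   0.87  0.01  0.88]
shift [-0.02  0.07  0.03] roll 0.2 dist 0.1
```

```bash
python3 -m inch '[[[5,0,0,0,0],[4.4,0,0,0,0],[3.8,0,0,0,0],[3,0,0,0,0],[3,0,0,0,0]]]'; python3 -m inch '[[[3,0,0,0,0],[3,0,0,-2,0],[3,0,0,-6,0],[3,0,0,-12,0],[3,0,0,-12,0]]]'; python3 - <<'E'
from h import *
go(421.5,-343.3,160,0)
shot("8"); go(538,-222.5,160,0)
crop("side","8",290,100,460,320,2.7,"pics/s8.png")
np.set_printoptions(precision=1,suppress=True)
C=cloud("side",dep("side","8")); P=C.reshape(-1,3)*1000; z=get_obs()["eef_pos"][2]*1000
m=(abs(P[:,0]-419)<40)&(abs(P[:,1]+343)<40)&(P[:,2]>z-60)&(P[:,2]<z+20);Q=P[m]
for k in range(-56,20,6):
    q=Q[(Q[:,2]>=z+k)&(Q[:,2]<z+k+6)]
    if len(q)>3: print(k,len(q),np.percentile(q[:,0],[3,50,97]),np.percentile(q[:,1],[3,50,97]))
E
```

```text
clock: 12.05
eef_pos: [0.4225, -0.3432, 0.0419]
tool_rot: [1.0, 0.002, 0.006, 0.001]
ft_force: [-0.8, 2.2, 7.0]
grip_width: 0.0382
clock: 12.68
eef_pos: [0.4238, -0.3453, 0.1673]
tool_rot: [1.0, 0.002, 0.011, 0.005]
ft_force: [0.6, -0.5, -0.5]
grip_width: 0.0382
t 12.68 tcp [ 423.8 -345.3  167.3] yaw 0.2 tilt z [ 0.021 -0.01  -1.   ] F [ 0.6 -0.5 -0.5] w 38.2 q [-0.69  0.36 -0.04  1.15  0.01  0.88]
shift [-0.25 -0.21  0.73] roll 0.2 dist 0.8
t 12.78 tcp [ 421.2 -343.1  162.5] yaw 0.2 tilt z [ 0.014 -0.004 -1.   ] F [-1.5 -0.4 -0.5] w 38.1 q [-0.69  0.36 -0.04  1.15  0.01  0.88]
shift [ 11.72 -12.02   0.37] roll 0.2 dist 16.8
-38 29 [411.9 415.2 426. ] [-356.9 -352.9 -344.2]
-32 40 [411.7 415.6 429.3] [-357.5 -353.5 -341. ]
-26 42 [410.9 414.8 426.5] [-357.9 -355.1 -341.5]
-20 18 [410.1 414.2 424.6] [-357.9 -354.7 -346.6]
-14 45 [399.5 412.4 432.1] [-366.5 -362.4 -351.5]
-8 91 [397.1 412.4 445.3] [-366.1 -360.3 -348.2]
-2 115 [390.9 409.4 449.5] [-365.7 -356.5 -341.7]
4 126 [390.3 409.9 453.6] [-366.1 -356.3 -340.4]
10 298 [390.1 424.7 444.6] [-364.5 -351.3 -333. ]
16 62 [389.7 422.3 453.9] [-356.2 -351.2 -337.5]
```

View pics/s8.png

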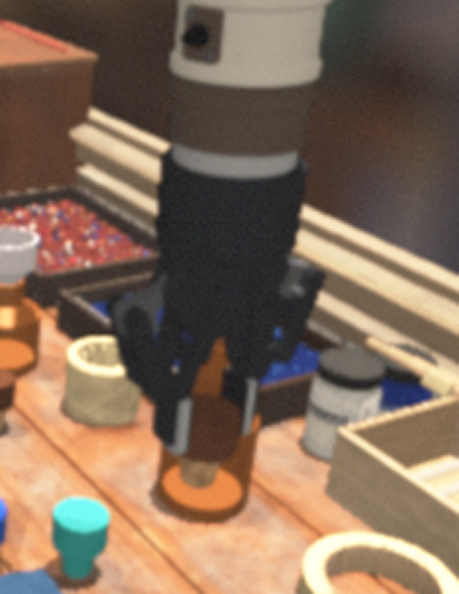

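```bash
cat >> h.py <<'E'
def axis(tag,g,zc,sl,n="side"):
    "slices sl=[(z offset lo,hi,radius)] in m from zc; circle fits"
    C={n:cloud(n,dep(n,tag))}
    for a,b,r in sl: print(a,b,fit(C,g,(zc+a,zc+b),r,n,r+.009))
E
python3 - <<'E'
from h import *
np.set_printoptions(precision=1,suppress=True)
z=get_obs()["eef_pos"][2]
# TCP sits ~41 mm above foot: shank -41..-17
axis("8",(.4185,-.3435),z,[(-.04,-.034,.0112),(-.034,-.028,.0118),(-.028,-.022,.0124),(-.022,-.017,.0128),(-.012,-.002,.02)])
s=rgb("side","8"); h=cv2.cvtColor(s,cv2.COLOR_RGB2HSV)
crop("side","8",335,220,400,300,8,"pics/s8b.png")
E
```

```text
-0.04 -0.034 [ 423.8 -345.8   14.     0.7]
-0.034 -0.028 [ 423.5 -345.    46.     0.7]
-0.028 -0.022 [ 423.5 -345.3   36.     0.8]
-0.022 -0.017 [ 423.2 -345.2   33.     0.6]
-0.012 -0.002 [ 421.9 -345.5  125.     2.5]
```

View pics/s8b.png

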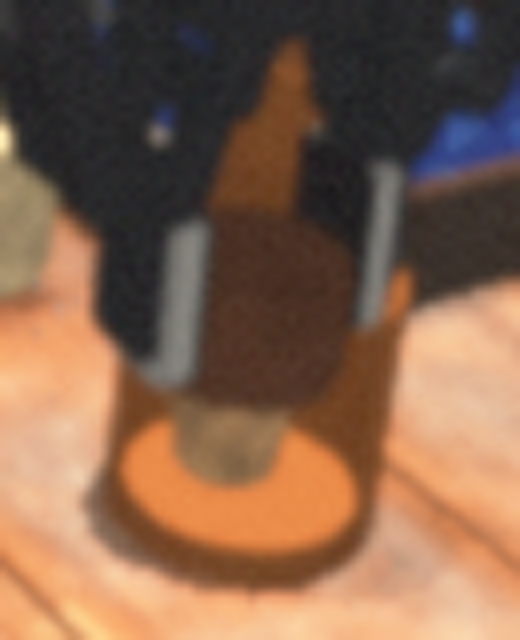

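Stopper is held by its head (crop 270,300), with the cork shank at (225,440), vertical to about a degree or two. Next it goes above the tall flask.

```bash
python3 -m inch '[[[3,1,-1,-2.5,0],[3,4,-4,-4.5,0],[3,8,-8,-4.5,0],[3,11.5,-11.8,-4.5,0],[3,11.7,-12,-4.5,0]]]'; python3 -m inch '[[[3,0,0,0,0],[3,0,0,0,0],[3,0,0,0,0],[3,0,0,0,0],[3,0,0,0,0]]]';python3 - <<'E'
from h import *
shot("9"); go(538,-222.5,195,0)
np.set_printoptions(precision=1,suppress=True)
o=get_obs()["eef_pos"]
axis("9",o[:2],o[2],[(-.04,-.034,.0112),(-.034,-.028,.0118),(-.028,-.022,.0124),(-.022,-.017,.0128)])
axis("9",(.538,-.2225),0,[(.1,.118,.019),(.118,.138,.019),(.01,.07,.036)])
crop("side","9",310,80,450,300,2.7,"pics/s9.png")
E
```

```text
clock: 13.4
eef_pos: [0.5382, -0.2193, 0.206]
tool_rot: [1.0, 0.004, 0.005, 0.001]
ft_force: [-0.6, -0.1, -0.5]
grip_width: 0.0384
clock: 14.02
eef_pos: [0.538, -0.2198, 0.2063]
tool_rot: [1.0, 0.004, 0.006, 0.001]
ft_force: [-0.5, 0.4, 0.1]
grip_width: 0.0383
t 14.12 tcp [ 538.1 -219.6  206.2] yaw 0.5 tilt z [ 0.011 -0.002 -1.   ] F [ 0.6 -0.1 -0.6] w 38.0 q [-0.39  0.41  0.14  1.29  0.    1.17]
shift [-0.02  0.29  1.12] roll 0.5 dist 1.2
-0.04 -0.034 [ 536.5 -219.4   34.     1. ]
-0.034 -0.028 [ 536.5 -219.5   28.     0.7]
-0.028 -0.022 [ 536.3 -219.6   37.     0.8]
-0.022 -0.017 [ 536.1 -219.9   12.     2.8]
0.1 0.118 [ 537.9 -222.3  153.     1. ]
0.118 0.138 [ 537.1 -223.2  242.     2.7]
0.01 0.07 [ 538.1 -222.1  865.     1. ]
```

View pics/s9.png

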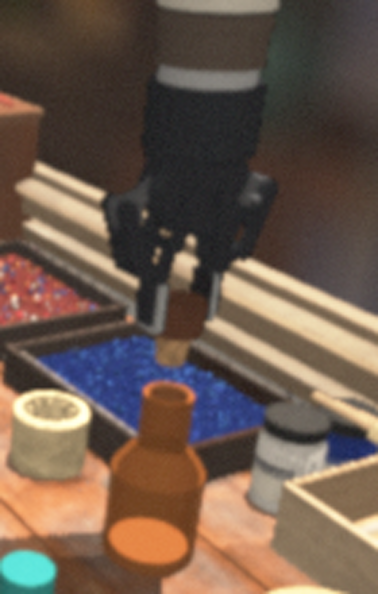

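```bash
python3 -m inch '[[[3,0.16,0.28,0.5,0],[3,0.16,0.28,1,0],[3,0.16,0.28,2,0],[3,0.14,0.28,3,0],[3,0.13,0.28,3.6,0]]]'; python3 - <<'E'
from h import *
shot("10"); go(539.6,-222.4,157,0)
np.set_printoptions(precision=1,suppress=True)
o=get_obs()["eef_pos"]
axis("10",o[:2],o[2],[(-.028,-.022,.0124),(-.022,-.017,.0128)])
axis("10",(.538,-.2225),0,[(.1,.118,.019),(.118,.138,.019),(.01,.07,.036)])
crop("side","10",340,170,420,260,6.5,"pics/s10.png")
E
```

```text
clock: 14.75
eef_pos: [0.5393, -0.2222, 0.169]
tool_rot: [1.0, 0.004, 0.005, 0.001]
ft_force: [0.2, -1.7, 0.2]
grip_width: 0.0381
t 14.85 tcp [ 539.1 -222.2  169. ] yaw 0.5 tilt z [ 0.009 -0.001 -1.   ] F [ 0.2  0.6 -0.1] w 38.1 q [-0.39  0.44  0.09  1.21  0.    1.17]
shift [0.03 0.02 1.2 ] roll 0.5 dist 1.2
-0.028 -0.022 [ 538.  -222.    32.     1.5]
-0.022 -0.017 [ 537.  -222.2    8.     2. ]
0.1 0.118 [ 537.9 -222.1  151.     1. ]
0.118 0.138 [ 537.8 -222.2  184.     2. ]
0.01 0.07 [ 538.1 -222.2  864.     1. ]
```

View pics/s10.png

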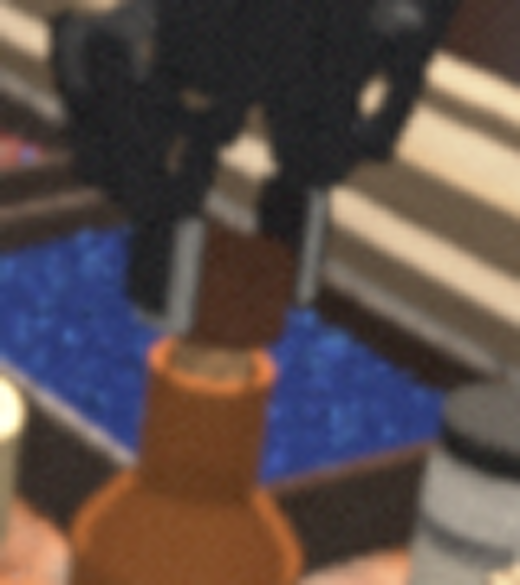

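Foot of the shank is in the mouth (crop 215,360), forces are near zero. Pressing on gently.

```bash
python3 -m inch '[[[3,0,0,0.2,0],[3,0,0,0.4,0],[3,0,0,0.6,0],[3,0,0,0.75,0],[3,0,0,0.8,0]]]'; python3 - <<'E'
from h import *
go(539.6,-222.4,157,0)
E
```

```text
clock: 15.48
eef_pos: [0.5392, -0.2221, 0.161]
tool_rot: [1.0, 0.004, 0.004, 0.001]
ft_force: [-0.6, 0.8, -0.2]
grip_width: 0.0378
t 15.47 tcp [ 539.2 -222.1  161. ] yaw 0.5 tilt z [ 0.009 -0.001 -1.   ] F [-0.6  0.8 -0.2] w 37.8 q [-0.39  0.44  0.07  1.19  0.    1.17]
shift [0.04 0.03 0.4 ] roll 0.5 dist 0.4
```

```bash
python3 -m inch '[[[3,0,0,0.08,0],[3,0,0,0.16,0],[3,0,0,0.22,0],[3,0,0,0.28,0],[3,0,0,0.28,0]]]'; python3 - <<'E'
from h import *
go(539.6,-222.4,157,0)
E
```

```text
clock: 16.1
eef_pos: [0.5393, -0.2221, 0.1584]
tool_rot: [1.0, 0.004, 0.005, 0.001]
ft_force: [-0.8, 0.1, 0.7]
grip_width: 0.0382
t 16.1 tcp [ 539.3 -222.1  158.4] yaw 0.5 tilt z [ 0.009 -0.001 -1.   ] F [-0.8  0.1  0.7] w 38.2 q [-0.39  0.45  0.07  1.19  0.    1.17]
shift [0.03 0.03 0.14] roll 0.5 dist 0.1
```

```bash
python3 -m inch '[[[3,0,0,0.06,0],[3,0,0,0.12,0],[3,0,0,0.17,0],[3,0,0,0.22,0],[3,0,0,0.22,0]]]'; python3 - <<'E'
from h import *
go(539.6,-222.4,157,0)
E
```

```text
clock: 16.73
eef_pos: [0.5403, -0.2225, 0.1582]
tool_rot: [1.0, 0.004, 0.006, 0.001]
ft_force: [-1.7, 0.5, 8.2]
grip_width: 0.0385
t 16.73 tcp [ 540.3 -222.5  158.2] yaw 0.5 tilt z [ 0.013 -0.002 -1.   ] F [-1.7  0.5  8.2] w 38.5 q [-0.39  0.45  0.07  1.18  0.    1.17]
shift [-0.07 -0.01  0.12] roll 0.5 dist 0.1
```

```bash
python3 -m inch '[[[3,0,0,0.1,0],[3,0,0,0.15,0],[3,0,0,0.2,0],[3,0,0,0.2,0],[3,0,0,0.2,0]]]'; python3 - <<'E'
from h import *
shot("11"); go(539.6,-222.4,157,0)
crop("side","11",340,170,420,260,6.5,"pics/s11.png")
E
```

```text
clock: 17.35
eef_pos: [0.5413, -0.2228, 0.1583]
tool_rot: [1.0, 0.004, 0.008, 0.002]
ft_force: [-2.2, 1.2, 10.0]
grip_width: 0.0382
t 17.45 tcp [ 541.3 -222.8  158.3] yaw 0.5 tilt z [ 0.016 -0.003 -1.   ] F [-1.8  1.6 10.3] w 38.0 q [-0.39  0.44  0.07  1.18  0.    1.17]
shift [-0.17 -0.04  0.12] roll 0.5 dist 0.2
```

View pics/s11.png

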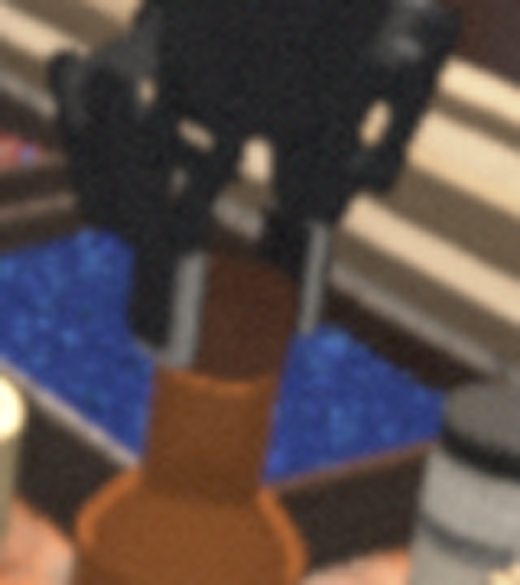

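Head now sits on the rim (crop 230,375) with no cork showing. Release and check.

```bash
python3 -m inch '[[[3,-0.1,0,-0.05,0],[4.2,-0.1,0,-0.05,0],[5,-0.1,0,-0.05,0],[6,-0.1,0,-0.05,0],[6,-0.1,0,-0.05,0]]]';  python3 -m inch '[[[6,0,0,-1,0],[6,0,0,-3,0],[6,0,0,-6,0],[6,0,0,-8,0],[6,0,0,-8,0]]]'; python3 - <<'E'
from h import *
shot("12"); go(442.3,167.7,200,0)
crop("side","12",330,150,430,300,4,"pics/s12.png")
np.set_printoptions(precision=1,suppress=True)
C={n:cloud(n,dep(n,"12")) for n in("side","top")}
print("side",fit(C,(.538,-.2225),(.144,.162),.02,"side",.03),fit(C,(.538,-.2225),(.1,.136),.019,"side",.03),fit(C,(.538,-.2225),(.01,.07),.036,"side",.05))
P=C["side"].reshape(-1,3)*1000;m=(np.hypot(P[:,0]-538,P[:,1]+222)<17)&(P[:,2]>150)&(P[:,2]<190);Q=P[m];Q=Q[Q[:,2]>163]
A=np.c_[Q[:,:2]-[538,-222],np.ones(len(Q))];print("top plane",np.linalg.lstsq(A,Q[:,2],rcond=None)[0]*[1000,1000,1],len(Q))
E
```

```text
clock: 18.08
eef_pos: [0.5402, -0.2228, 0.1585]
tool_rot: [1.0, 0.004, 0.008, 0.002]
ft_force: [-0.4, 1.1, -0.3]
grip_width: 0.0601
clock: 18.7
eef_pos: [0.5402, -0.223, 0.2412]
tool_rot: [1.0, 0.004, 0.01, 0.003]
ft_force: [-0.5, -0.0, -0.8]
grip_width: 0.0598
t 18.8 tcp [ 538.9 -222.5  238.4] yaw 0.5 tilt z [ 0.016 -0.003 -1.   ] F [ 0.2 -0.6  0.4] w 60.0 q [-0.39  0.4   0.21  1.36  0.    1.17]
shift [ -9.38 -39.11   3.56] roll 0.5 dist 40.4
side [ 539.  -222.9  171.     0.9] [ 537.9 -222.3  306.     1. ] [ 538.1 -222.2  866.     1. ]
top plane [ -3.4   4.9 165.5] 102
```

View pics/s12.png

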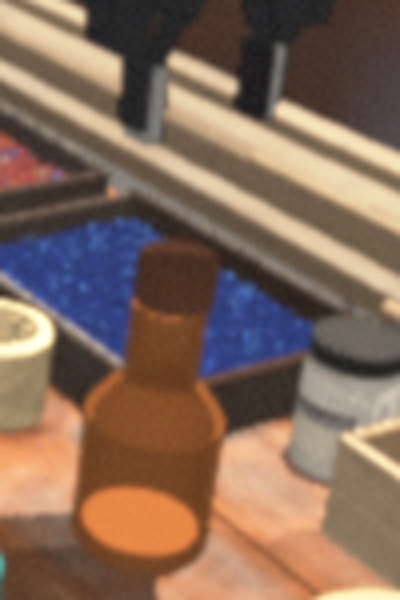

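Closed: the head is flat on the rim (crop 178,275–310), its top at 165.5 mm (166 expected), 1.2 mm off centre, and the flask is where it was. Now the small stopper: identify it and check for neighbours.

```bash
python3 - <<'E'
from h import *
np.set_printoptions(precision=1,suppress=True)
C={n:cloud(n,dep(n,"0")) for n in("side","top")}
print(ray("top",228,181,0.0)*1000,"clear tumbler rough")
for n in C:
    P=C[n].reshape(-1,3)*1000; m=(abs(P[:,0]-470)<75)&(abs(P[:,1]-168)<70)&(P[:,2]>12)&(P[:,2]<300); Q=P[m]
    near=Q[(np.hypot(Q[:,0]-442.5,Q[:,1]-168)>22)]
    d=np.hypot(near[:,0]-442.5,near[:,1]-168); i=np.argsort(d)[:400:40]; print(n,near[i],d[i])
    print("tumbler",fit(C,(.525,.15),(.01,.065),.028,n,.045))
t=rgb("top","0")[190:235,190:330,::-1]; s=rgb("side","0")[180:270,225:325,::-1]
cv2.imwrite("pics/Sc.png",np.vstack([cv2.resize(s,(420,378),interpolation=2),cv2.resize(t,(420,135),interpolation=2)]))
E
```

```text
[541.7 153.3   0. ] clear tumbler rough
side [[515.2 156.3  62.8]
 [517.  140.6  62.5]
 [520.4 139.2  31.5]
 [496.6 234.1  19.2]
 [504.8 230.1  19.4]
 [505.6 232.1  31.7]
 [535.2 177.6  63.9]
 [510.6 236.4  55.4]
 [522.2 231.3  12.6]
 [541.8 126.4  51.7]] [ 73.6  79.3  83.   85.4  88.   90.   93.2  96.5 101.8 107.7]
tumbler [548.6 147.7 314.    6.8]
top [[515.2 156.5  69.8]
 [525.  168.1  49.4]
 [503.7 230.   40. ]
 [513.6 229.   46.7]
 [542.5 175.5  58.9]
 [535.4 237.7  49.9]] [ 73.6  82.5  87.1  93.7 100.2 116.1]
tumbler [540.8 147.1 224.    5.6]
```

View pics/Sc.png

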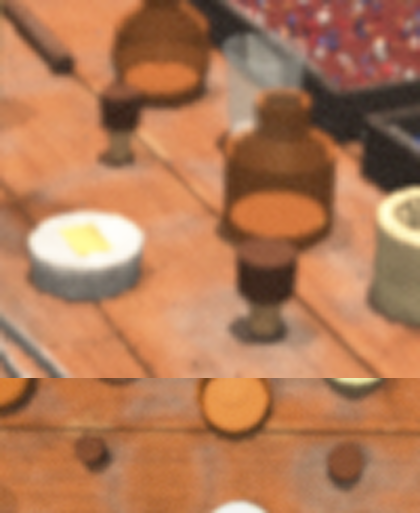

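Three dark-wood stoppers: side (253,208) / top (221,214), measured 28 mm across; side (288,245) / top (305,218), 34 mm, the middle one; and the large one, already placed. The 28 mm one is stopper_small. The nearest neighbour in the jaw direction is 73 mm away, so there is room.

```bash
python3 -m inch '[[[5,-1.3,-5.5,0,0.5],[5,-2.6,-11,0,0.5],[5,-4,-16.5,0,0.5],[5,-5.3,-22,0.5,0.5],[5,-6.6,-27.5,1,0.5]]]';  python3 - <<'E'
from h import *
go(443.5,168,140,0)
E
```

```text
clock: 19.42
eef_pos: [0.4693, 0.0534, 0.2251]
tool_rot: [1.0, -0.0, 0.007, 0.002]
ft_force: [1.4, 0.9, 0.8]
grip_width: 0.0499
t 19.43 tcp [469.3  53.4 225.1] yaw -0.0 tilt z [ 0.014 -0.003 -1.   ] F [1.4 0.9 0.8] w 49.9 q [ 0.12  0.19 -0.12  1.25 -0.    1.69]
shift [ -2.71 -11.48   8.43] roll -0.0 dist 14.5
```

```bash
python3 -m inch '[[[5,-0.7,-3.5,1,0],[5,-1.4,-7.5,3,0],[5,-2.7,-11.5,6,0],[5,-2.7,-11.5,8.4,0],[5,-2.7,-11.5,8.4,0]]]';  python3 - <<'E'
from h import *
shot("13"); go(443.5,168,42,0)
np.set_printoptions(precision=1,suppress=True)
C={n:cloud(n,dep(n,"13")) for n in("side","top")}
print(fit(C,(.4425,.168),(.028,.045),.014,"side",.03))
C=C["side"].reshape(-1,3)*1000; z=get_obs()["eef_pos"][2]*1000
m=(abs(C[:,0]-443)<60)&(abs(C[:,1]-168)<40)&(C[:,2]>z-15)&(C[:,2]<z+15);Q=C[m]
for s in(Q[Q[:,0]<443],Q[Q[:,0]>443]):
    if len(s)>3: print(len(s),"x",np.percentile(s[:,0],[3,50,97]),"y",np.percentile(s[:,1],[3,50,97]),s[:,2].min())
crop("side","13",215,120,305,240,5,"pics/s13.png")
E
```

```text
clock: 20.05
eef_pos: [0.4408, 0.1677, 0.1375]
tool_rot: [1.0, 0.0, 0.004, 0.003]
ft_force: [-0.5, 0.7, 0.1]
grip_width: 0.0496
t 20.15 tcp [443.3 167.9 140.2] yaw -0.0 tilt z [ 0.013 -0.004 -1.   ] F [-0.6 -0.7  1. ] w 50.1 q [ 0.37  0.26 -0.26  1.04 -0.01  1.94]
shift [-0.1  -0.05  9.81] roll -0.0 dist 9.8
[442.9 168.3  51.    1.7]
62 x [400.6 407.2 413.6] y [155.5 160.7 172.8] 127.09279083004407
63 x [463.8 465.9 477.2] y [156.9 162.9 177.5] 127.71601094853652
```

View pics/s13.png

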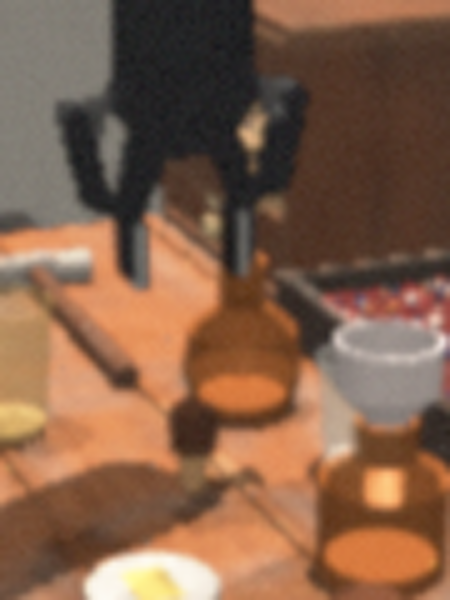

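Gripper is above the small stopper (crop 192,440). Measured against the pads it lies 2 mm further along x and 1 mm in y than nominal.

```bash
python3 -m inch '[[[5,0.1,-0.11,3,0],[5,0.1,-0.11,6,0],[5,0.05,-0.11,8,0],[5,0.03,-0.11,9.8,0],[5,0.03,-0.11,9.8,0]]]';  python3 - <<'E'
from h import *
go(444.8,169,42,0)
E
```

```text
clock: 20.78
eef_pos: [0.4448, 0.1678, 0.0421]
tool_rot: [1.0, -0.001, 0.006, 0.002]
ft_force: [-0.4, -0.2, 0.6]
grip_width: 0.0498
t 20.77 tcp [444.8 167.8  42.1] yaw -0.1 tilt z [ 0.012 -0.004 -1.   ] F [-0.4 -0.2  0.6] w 49.8 q [ 0.37  0.38 -0.38  0.8  -0.01  1.94]
shift [-0.   -0.12  0.  ] roll -0.1 dist 0.1
```

```bash
python3 -m inch '[[[4.2,0,-0.1,0,0],[3.4,0,-0.1,0,0],[2.8,0,-0.1,0,0],[2,0,-0.1,0,0],[2,0,-0.1,0,0]]]'; python3 -m inch '[[[2,0,0,0,0],[2,0,0,-2,0],[2,0,0,-6,0],[2,0,0,-11,0],[2,0,0,-11,0]]]'; python3 -m inch '[[[2,0,0,0,0],[2,0,0,0,0],[2,0,0,0,0],[2,0,0,0,0],[2,0,0,0,0]]]'; python3 - <<'E'
from h import *
shot("14"); go(515.5,263.5,155,0)
np.set_printoptions(precision=1,suppress=True)
o=get_obs()["eef_pos"]
axis("14",o[:2],o[2],[(-.041,-.034,.0074),(-.034,-.026,.008),(-.026,-.018,.0088),(-.014,-.002,.014)])
crop("side","14",215,100,305,220,5,"pics/s14.png")
E
```

```text
clock: 21.4
eef_pos: [0.4455, 0.1691, 0.0432]
tool_rot: [1.0, -0.001, 0.007, 0.002]
ft_force: [-0.2, -1.2, 5.9]
grip_width: 0.0262
clock: 22.02
eef_pos: [0.4469, 0.1707, 0.1573]
tool_rot: [1.0, -0.001, 0.011, 0.0]
ft_force: [0.1, -0.1, -0.2]
grip_width: 0.0264
clock: 22.65
eef_pos: [0.4467, 0.1707, 0.1569]
tool_rot: [1.0, -0.001, 0.011, 0.0]
ft_force: [-0.5, 0.0, -1.0]
grip_width: 0.0262
t 22.75 tcp [446.9 170.7 157.1] yaw -0.1 tilt z [ 0.022 -0.    -1.   ] F [0.8 0.3 0.8] w 25.7 q [ 0.37  0.24 -0.23  1.08 -0.01  1.94]
shift [ 6.84 -9.29  0.36] roll -0.1 dist 11.5
-0.041 -0.034 [445.  170.7  11.    1.5]
-0.034 -0.026 [444.9 170.1  17.    1.1]
-0.026 -0.018 [445.1 166.5  12.    2.4]
-0.014 -0.002 [443.5 168.6  65.    3.8]
```

View pics/s14.png

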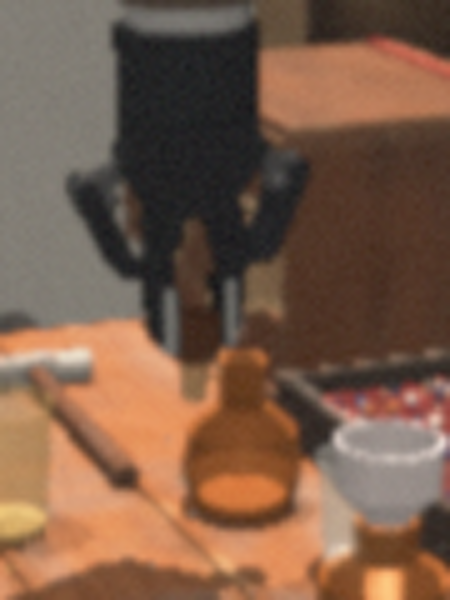

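Small stopper is held upright with its shank at crop (192,378). I'll refit the round flask's neck, then move over it.

```bash
python3 - <<'E'
from h import *
np.set_printoptions(precision=1,suppress=True)
for t in("0","12","14"):
    axis(t,(.5155,.2642),0,[(.073,.085,.015),(.085,.097,.015),(.02,.03,.0376)])
axis("0",(.5155,.2637),0,[(.073,.085,.015),(.085,.097,.015),(.02,.03,.0376)],"top")
go(517.5,264.8,166,0)
E
python3 -m inch '[[[2,0.5,-0.5,-0.9,0],[2,2,-3,-0.9,0],[2,4.5,-6,-0.9,0],[2,6.9,-9.3,-0.9,0],[2,6.9,-9.4,-0.9,0]]]'; python3 -m inch '[[[2,0,0,0,0],[2,0,0,0,0],[2,0,0,0,0],[2,0,0,0,0],[2,0,0,0,0]]]'; python3 - <<'E'
from h import *
shot("15"); go(517.5,264.8,150,0)
np.set_printoptions(precision=1,suppress=True)
o=get_obs()["eef_pos"]
axis("15",o[:2],o[2],[(-.041,-.034,.0074),(-.034,-.026,.008),(-.026,-.018,.0088),(-.014,-.002,.014)])
axis("15",(.5155,.2642),0,[(.073,.085,.015),(.085,.097,.015),(.02,.03,.0376)])
crop("side","15",220,90,310,210,5,"pics/s15.png")
E
```

```text
0.073 0.085 [515.5 264.   36.    1.7]
0.085 0.097 [515.3 262.9  50.    2.3]
0.02 0.03 [515.5 264.2  66.    1.6]
0.073 0.085 [515.9 264.3  36.    1.7]
0.085 0.097 [515.4 262.7  54.    2.4]
0.02 0.03 [515.3 264.6  66.    1.8]
0.073 0.085 [515.5 263.5  37.    1.7]
0.085 0.097 [514.9 262.4  50.    2.3]
0.02 0.03 [515.7 264.3  67.    1.7]
0.073 0.085 [514.  261.6  24.    2.5]
0.085 0.097 [513.  261.9  57.    2.6]
0.02 0.03 [515.1 263.6  27.    0.7]
t 22.75 tcp [446.9 170.7 157.1] yaw -0.1 tilt z [ 0. -0. -1.] F [0.8 0.3 0.8] w 25.7 q [ 0.4  0.2 -0.2  1.1 -0.   1.9]
shift [ 7.1 -9.4 -0.7] roll -0.1 dist 11.8
clock: 23.38
eef_pos: [0.5177, 0.2672, 0.1678]
tool_rot: [1.0, 0.0, 0.012, -0.0]
ft_force: [0.6, -0.4, 0.0]
grip_width: 0.026
clock: 24.0
eef_pos: [0.5177, 0.2669, 0.1679]
tool_rot: [1.0, -0.0, 0.012, -0.0]
ft_force: [0.7, 0.7, -0.8]
grip_width: 0.026
t 24.1 tcp [517.7 267.  167.8] yaw -0.0 tilt z [ 0.024  0.001 -1.   ] F [-0.4 -0.6 -1.3] w 26.3 q [ 0.48  0.43  0.07  1.19 -0.01  2.05]
shift [-0.06  0.23  1.78] roll -0.0 dist 1.8
-0.041 -0.034 [514.8 266.1  11.    1. ]
-0.034 -0.026 [515.7 267.2  11.    2. ]
-0.026 -0.018 [516.6 263.3  14.    2.4]
-0.014 -0.002 [514.4 265.3  54.    3.7]
0.073 0.085 [515.3 263.5  40.    1.5]
0.085 0.097 [514.5 262.9  47.    2.1]
0.02 0.03 [515.2 264.3  70.    1.9]
```

View pics/s15.png

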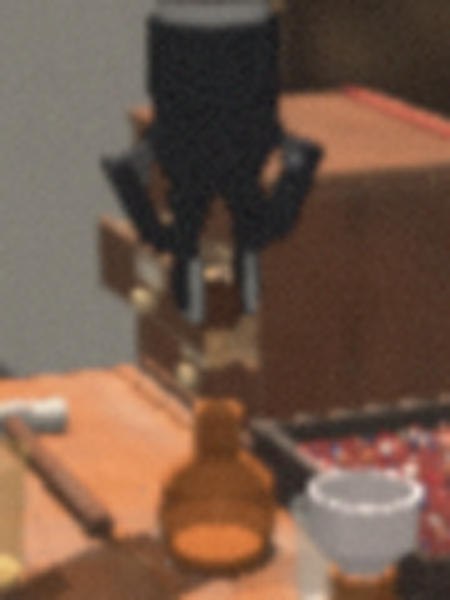

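```bash
python3 -m inch '[[[2,0.03,0.24,0.5,0],[2,0.03,0.24,1,0],[2,0.02,0.24,1.5,0],[2,0,0.24,2,0],[2,0,0.24,2,0]]]'; python3 - <<'E'
from h import *
shot("16"); go(517.8,264.6,130,0)
np.set_printoptions(precision=1,suppress=True)
o=get_obs()["eef_pos"]
axis("16",o[:2],o[2],[(-.041,-.034,.0074),(-.034,-.026,.008),(-.026,-.018,.0088),(-.014,-.002,.014)])
axis("16",(.5155,.2642),0,[(.073,.085,.015),(.085,.097,.015),(.02,.03,.0376)])
crop("side","16",240,135,285,205,8,"pics/s16.png")
E
```

```text
clock: 24.72
eef_pos: [0.5177, 0.2645, 0.1471]
tool_rot: [1.0, -0.0, 0.011, -0.0]
ft_force: [-0.2, -0.2, 0.3]
grip_width: 0.0259
t 24.82 tcp [518.1 264.7 147.8] yaw -0.0 tilt z [ 0.024  0.001 -1.   ] F [ 0.2 -0.5 -0.1] w 25.8 q [ 0.48  0.44  0.03  1.14 -0.01  2.05]
shift [-0.08  0.01  1.78] roll -0.0 dist 1.8
-0.041 -0.034 [515.3 262.7  11.    1.8]
-0.034 -0.026 [516.1 264.8  11.    1.1]
-0.026 -0.018 [515.1 261.7  13.    1.8]
-0.014 -0.002 [515.6 263.2  52.    3.7]
0.073 0.085 [515.7 263.4  40.    1.9]
0.085 0.097 [514.6 263.7  46.    2.7]
0.02 0.03 [515.9 264.3  66.    1.6]
```

View pics/s16.png

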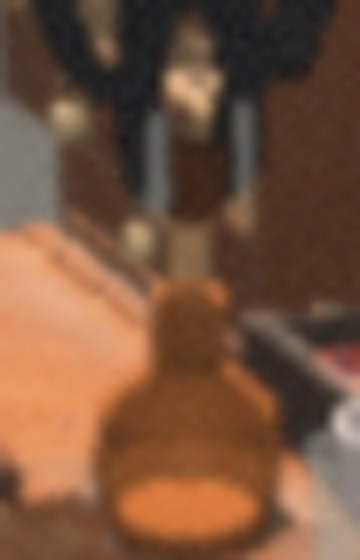

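Shank (crop 190,245) is in line with the neck (188,290). Lowering.

```bash
python3 -m inch '[[[2,0,0,0.4,0],[2,-0.02,0,0.8,0],[2,-0.03,0,1.1,0],[2,-0.04,0,1.4,0],[2,-0.05,0,1.6,0]]]'; python3 - <<'E'
from h import *
shot("17"); go(517.8,264.6,117,0)
crop("side","17",240,135,285,205,8,"pics/s17.png")
E
```

```text
clock: 25.45
eef_pos: [0.518, 0.2647, 0.1315]
tool_rot: [1.0, -0.0, 0.012, -0.0]
ft_force: [0.7, 0.4, 0.5]
grip_width: 0.0261
t 25.55 tcp [517.9 264.6 131.5] yaw -0.0 tilt z [ 0.023  0.001 -1.   ] F [-0.  -0.3 -0.3] w 26.2 q [ 0.48  0.45  0.01  1.1  -0.01  2.05]
shift [-0.04  0.    1.45] roll -0.0 dist 1.4
```

View pics/s17.png

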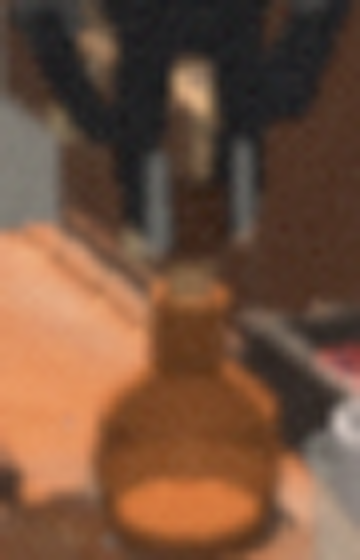

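The shank is inside the mouth (crop 192,285) with no side load. I'll continue in small steps.

```bash
python3 -m inch '[[[2,0,0,0.2,0],[2,-0.02,0,0.4,0],[2,-0.02,0,0.6,0],[2,-0.03,0,0.8,0],[2,-0.03,0,0.9,0]]]'; python3 -m inch '[[[2,0,0,0.1,0],[2,0,0,0.2,0],[2,0,0,0.28,0],[2,0,0,0.34,0],[2,0,0,0.34,0]]]'; python3 -c "
from h import *
go(517.8,264.6,117,0)"
```

```text
clock: 26.18
eef_pos: [0.5177, 0.2646, 0.1223]
tool_rot: [1.0, -0.0, 0.011, -0.0]
ft_force: [1.0, -0.2, -1.3]
grip_width: 0.0257
clock: 26.8
eef_pos: [0.5178, 0.2646, 0.1188]
tool_rot: [1.0, -0.0, 0.011, -0.0]
ft_force: [-0.2, -0.7, -0.4]
grip_width: 0.0258
t 26.8 tcp [517.8 264.6 118.8] yaw -0.0 tilt z [ 0.023  0.001 -1.   ] F [-0.2 -0.7 -0.4] w 25.8 q [ 0.48  0.47 -0.01  1.08 -0.01  2.05]
shift [ 0.   -0.    0.18] roll -0.0 dist 0.2
```

```bash
python3 -m inch '[[[2,0,0,0.05,0],[2,0,0,0.1,0],[2,0,0,0.15,0],[2,0,0,0.2,0],[2,0,0,0.2,0]]]'; python3 -c "
from h import *
go(517.8,264.6,117,0)"
```

```text
clock: 27.42
eef_pos: [0.5178, 0.2647, 0.1175]
tool_rot: [1.0, 0.0, 0.012, -0.0]
ft_force: [-1.8, -0.9, 5.1]
grip_width: 0.0258
t 27.43 tcp [517.8 264.7 117.5] yaw -0.0 tilt z [ 0.023  0.001 -1.   ] F [-1.8 -0.9  5.1] w 25.8 q [ 0.48  0.47 -0.01  1.07 -0.01  2.05]
shift [-0.01  0.01  0.05] roll -0.0 dist 0.1
```

```bash
python3 -m inch '[[[2,0,0,0.05,0],[2,0,0,0.1,0],[2,0,0,0.15,0],[2,0,0,0.15,0],[2,0,0,0.15,0]]]'; python3 -c "
from h import *
shot('18');go(517.8,264.6,117,0)
crop('side','18',240,135,285,205,8,'pics/s18.png')"
```

```text
clock: 28.05
eef_pos: [0.5183, 0.2648, 0.1175]
tool_rot: [1.0, -0.0, 0.013, -0.001]
ft_force: [-2.9, -2.0, 9.3]
grip_width: 0.026
t 28.15 tcp [518.3 264.8 117.5] yaw -0.0 tilt z [ 0.025  0.002 -1.   ] F [-4.2 -1.4  9.2] w 25.7 q [ 0.48  0.47 -0.01  1.07 -0.01  2.05]
shift [-0.05  0.02  0.05] roll -0.0 dist 0.1
```

View pics/s18.png

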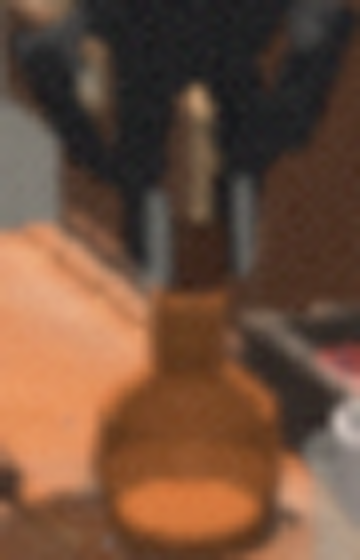

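The head is down on the rim (crop 195,288) and no cork shows. Releasing and retreating.

```bash
python3 -m inch '[[[2,0,0,-0.05,0],[3,0,0,-0.05,0],[4,0,0,-0.05,0],[4.6,0,0,-0.05,0],[4.6,0,0,-0.05,0]]]'; python3 -m inch '[[[4.6,0,0,-1,0],[4.6,0,0,-3,0],[4.6,0,0,-6,0],[4.6,0,0,-10,0],[4.6,0,0,-12,0]]]'; python3 -m inch '[[[4.6,-3,0,0,0],[4.6,-8,0,0,0],[4.6,-13,0,0,0],[4.6,-18,0,0,0],[4.6,-18,0,0,0]]]'; python3 - <<'E'
from h import *
np.set_printoptions(precision=1,suppress=True)
shot("19"); go(400,250,240,0)
C={n:cloud(n,dep(n,"19")) for n in("side","top")}
def top(n,g,zr,r):
    P=C[n].reshape(-1,3)*1000;m=(np.hypot(P[:,0]-g[0],P[:,1]-g[1])<r)&(P[:,2]>zr[0])&(P[:,2]<zr[1]);Q=P[m]
    if len(Q)<6: return None
    A=np.c_[Q[:,:2]-g,np.ones(len(Q))];return np.r_[np.linalg.lstsq(A,Q[:,2],rcond=None)[0]*[1000,1000,1],len(Q)]
for n in C:
    print(n,"Shead",fit(C,(.5155,.264),(.103,.12),.014,n,.025),"belly",fit(C,(.5155,.264),(.02,.03),.0376,n,.047),"top",top(n,[515.5,264],(117,135),12))
    print("Lhead",fit(C,(.538,-.2225),(.144,.162),.02,n,.03),fit(C,(.538,-.2225),(.01,.07),.036,n,.05),"top",top(n,[538,-222],(160,175),17))
    print("collar",fit(C,(.4957,.037),(.107,.13),.028,n,.04),"jar",fit(C,(.4957,.037),(.01,.05),.035,n,.05))
    print("M",fit(C,(.433,-.066),(.028,.045),.017,n))
crop("side","19",230,130,400,300,3.5,"pics/s19.png")
crop("top","19",155,150,440,280,2.8,"pics/t19.png")
E
```

```text
clock: 28.78
eef_pos: [0.5182, 0.2648, 0.1178]
tool_rot: [1.0, -0.0, 0.012, -0.001]
ft_force: [-1.0, 0.5, 0.5]
grip_width: 0.0461
clock: 29.4
eef_pos: [0.5162, 0.2651, 0.2413]
tool_rot: [1.0, -0.0, 0.015, -0.002]
ft_force: [-0.5, 0.4, 0.0]
grip_width: 0.0459
clock: 30.02
eef_pos: [0.3333, 0.2646, 0.2368]
tool_rot: [1.0, 0.001, 0.014, -0.002]
ft_force: [0.4, 0.4, 0.2]
grip_width: 0.0464
t 30.12 tcp [336.5 265.6 237.2] yaw 0.0 tilt z [ 0.  0. -1.] F [ 1.  -0.3  0.3] w 46.1 q [ 0.7  0.1 -0.2  1.2 -0.   2.2]
shift [ 6.3  1.6 -0.1] roll 0.0 dist 6.5
side Shead [516.1 264.1  47.    1.4] belly [515.5 264.2  72.    1.7] top [ 56.    5.  123.5  15. ]
Lhead [ 539.2 -222.6  173.     1. ] [ 538.2 -222.1  856.     1. ] top [ -0.4   0.8 165.6  98. ]
collar [495.5  37.3 308.    1.9] jar [496.1  38.  369.    1.3]
M [433.5 -65.9  94.    1.1]
top Shead [516.4 263.2  29.    2.5] belly [515.3 263.3  24.    0.6] top [ 26.4   1.9 122.9  65. ]
Lhead [ 538.2 -223.6   65.     5.2] [ 536.4 -223.2  129.     0.6] top [ 11.8  13.9 164.6 141. ]
collar [493.8  37.1 102.    1.7] jar [494.9  37.1  65.    9.4]
M [432.2 -67.7  12.    4.9]
```

View pics/s19.png

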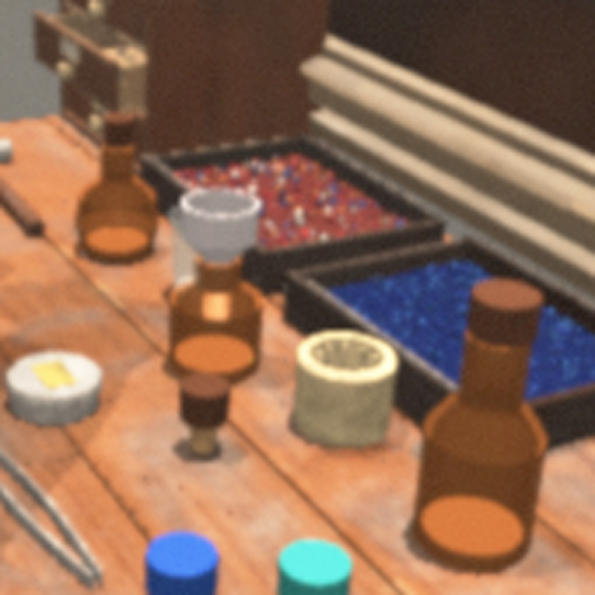

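View pics/t19.png

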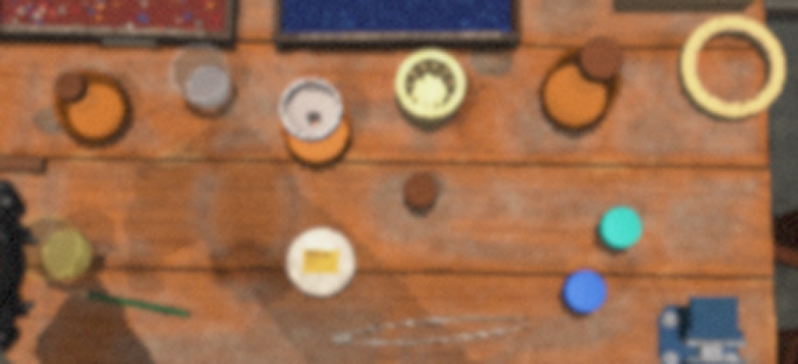

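The side view shows the round flask closed (crop 120,130), the funnel upright in the jar (220,220) and the tall flask closed (505,310). The middle stopper (205,415) has not moved, and the top view agrees. The arm is clear, so I'm handing in.

```bash
python3 -c "
from workcell import ticket
print(ticket.job_done())"
```

```text
the job is handed in; nothing more can be done
None
```

I moved the funnel from the tall flask to the jar, then closed the tall flask with the largest stopper and the round flask with the smallest. I handed the job in at about 30 s; no verdict is reported.

My last checks, from both cameras:

| Item | Height | Off centre | Press force |
|---|---|---|---|
| Funnel in the jar (collar top) | 131 mm (131.3 expected), just after release | within about 1–1.5 mm | 6.8 N |
| Large stopper in the tall flask (head top) | 165.6 mm (166 expected) | about 1 mm (side view) | about 10 N |
| Small stopper in the round flask (head top) | 123–123.5 mm (124 expected) | about 1 mm | about 9 N |

- **Surroundings:** all three vessels and the middle stopper measured within about 1 mm of their starting places in the side view. The robot was clear of everything.
- **Disagreements:** the two cameras differ by 1–2 mm. My circle fits on narrow necks and shanks scattered by a few millimetres. The small stopper's head came out at a slope of 0.056 rad from 15 points in the side view and 0.026 rad from 65 points in the top view; both are under the 0.14 rad limit.

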